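Clear the holder and take off the filter cover

ROBOT

A 6-joint arm with a two-finger parallel gripper is mounted at the origin on the work surface. World frame = base frame: x ahead of the robot, y to its left, z up, the work surface at z = 0. Lengths are in m, angles in rad, forces in N, time in s.
With the tool pointing down it reaches from about 0.375 to 0.9 m from the base axis. Payload 3.1 kg.
Tool frame: the origin (TCP) lies midway between the tips of the shut fingers; the grasp point (between the pads) lies 19 mm behind it (grip_point_offset is the distance from the TCP to the grasp point, in m); z points along the fingers, y is the line along which they close (so a half turn about z gives the same grasp; the last joint's range is limited). The gripper opens to 87 mm and grips with 3 to 60 N. Pads are 19 mm wide; open, the fingers measure 117 mm over their backs; the gripper's body (75 mm by 190 mm) begins 51 mm behind the grasp point.
Start: joints at [-1.288, 0.527, 1.433, -0, 1.181, -0.178], TCP at [0.278, -0.56, 0.192] pointing down, gripper open.
Joint ranges: [-3.08, 3.08], [-0.75, 2.2], [0.22, 2.44], [-1.43, 4.57], [0, 2.65], [-2.85, 2.85]. Speed limits (rad/s): [2.79, 2.79, 3.14, 3.14, 3.14, 3.14].

INTERFACE

Orientations are given as a rotation vector (axis times angle).
In Python, from rig import state, read_camera, camera_info, sign_off, look_for, trace, spot_point, grip_point_offset gives the robot as it stands.
- The arm moves only by the tool step_arm, never from a script. Its argument "targets" is a list of rows, each a list of 5 numbers: the closure, from 0 (fully open) to 1 (shut), then the shift along the tool's x, y, z in cm, then the turn about the tool's z in rad. A call has 1 to 5 rows; each row shifts and turns the commanded pose from where the row before left it, along the tool's axes as they then stand; what a row does not reach is not made up. A row lasts 1/8 s, in which the tool goes at most 62.5 mm and 10.7 degrees, less where a joint would pass 70% of its speed; a pose out of reach is approached as far as the arm can. A call with a gripper value outside its range is refused whole. The fingers move at their own pace and stop on an object; "grip_force" is the grip in N (left out, the last holds). Time passes only in rows, so rows that do not move let the fingers close. It gives the time, the measured TCP pose, the force, the opening and the grip force at its end, in the units of the state.
- state(): the state, without advancing time (a new reading comes with each control period).
- read_camera(name): name is "side" or "top"; returns (picture, depth): 420x560x3 uint8, red, green, blue; 420x560 float32, m along the optical axis (not along the pixel's ray), 0 where there is no reading.
- camera_info(name): a dict with "fx", "fy", "cx", "cy" (pixels), "k1" (the pictures are not rectified: a ray, as slopes to the right and down, at radius r is drawn at 1 + k1 r^2 times it, then the intrinsics apply), "origin" and "rotation" of the camera in the world. Camera axes: x right, y down, z forward; pixel columns grow to the right and rows downward; lengths in m; the calibration is good to about 2 mm. A picture is of the moment at which its call begins. camera_info takes no time and is no camera call.
- sign_off(): hands the job in; it is judged then, once.
Trained networks look in the newest picture that a camera, given by its name, has taken for a name from the list of things; names that differ only in an ending like _2 or _b are one class to them, and where a whole thing is asked for, a point or a joint stands for the part that bears it (a point fixed in the world has none). Each returns a list of dicts, best first, with "conf" (0 to 1); they miss things now and then, are a little off and sometimes report something else, mostly with a low value. They report only what shows in the picture. A call takes as long as a camera call.
- look_for(target, camera): "point" ([x, y, z] in m, in world coordinates, good to about 4 mm: the middle of the surface that is visible of it).
- trace(target, camera): "region" (420x560 bool, what is visible of it).
- spot_point(target, camera): "point" ([x, y, z] in m, in world coordinates, good to about 4 mm: a listed point, or the origin of a listed thing).
The state is a dict: "clock": time; "qpos": joint angles; "joint_velocities": joint speeds; "tau": joint torques, N m; "ee_pos": TCP position; "tcp_rot": TCP orientation; "wrist_force": force on the tool from outside, world axes, zero at the start; "moment": the same for the moment, N m; "finger_gap": opening from 0.0 (shut) to 1.0 (fully open); "grasp_force": force on a finger pad.
Only numpy, scipy, OpenCV 4.12 (cv2) and the standard library are available. Lean on these libraries where they do the work, as an engineer would, in place of code of your own. Each camera call takes 0.05 s, during which the arm holds its last target. There are 200 camera calls.

TASK

Get the white filter cover off the machine: release the red clamp lever, slide the accessory holder along its rail until its red pointer stands over the green mark, and clamp it again. Then turn the two yellow turn buttons aside, lift the cover out by its blue handle and set it down (do not drop it) flat on the blue mat, handle up and wholly on the mat. Do not knock over or shift the other things, and let go of everything at the end.

Things in the scene. Friction and masses are not known exactly. Their poses are not given: they have to be found in the camera images.
- machine: Black fixed machine, 350 mm deep (own x -130 to +220), 356 wide. Origin on the table at its width centre; x points from its front to its back, y left, z up. Front wall 90 mm high; above it a service face rises at 34.5 degrees from (x -130, z 90) to (x 30, z 200), then a flat top at z 200. A rail along y, 500 mm long, at x 75 (top z 224). A grey frame, 9 mm high, surrounds the cover on the face.
- face_centre (a point): Middle of the sloping service face (machine x -50, y 0, z 145), on its surface. The face's normal leans 34.5 degrees from vertical towards machine -x; tools must come along it.
- holder (a joint): Position (m) of the aluminium accessory holder on the rail: positive to machine +y, 0 mid-rail, stops +-0.2. 110 mm wide (y); its block top z 255, a tray in front of it (machine x -35 to 40, z 206 to 229) overhangs the cover's upper edge in the middle. Slides with about 6 N when unclamped. A black handpiece fixed in its tray (machine x -14, 34 mm to -y of its middle, 30 mm thick) rises to z 319.
- holder_fin (a point): Top centre of the blue grip fin on the holder: 18 mm thick (machine y), 50 mm long (machine x), standing 46 mm above the holder's top (its top at machine z 301); it is 40 mm to -y of the holder's middle, at machine x = 70.
- pointer (a point): Tip of the red pointer at the holder's rear edge, on the holder's middle; points to +x.
- clamp_lever (a joint): Angle (rad) of the red clamp lever on the holder's top. 0: clamped, pointing to machine +y; it swings anticlockwise seen from above to 1.6, pointing to machine -x (unclamped). Free above about 0.8, firmly clamped below 0.15. It stays where left; about 2 N at the knob move it.
- lever_knob (a point): Top centre of the upright round red knob at the lever's end, 20 mm diameter, 36 mm tall (top at machine z 309.5), 70 mm from the lever's vertical pivot. The pivot is at machine x = 75 and 22 mm to +y of the holder's middle.
- green_mark: Green mark on the rail plate behind the rail, 30 x 16 x 8 mm (x, y, z), origin at the centre of its underside, axes as the machine's. Fixed. The pointer must stand over its 16 mm width.
- white_mark: A white mark of the same form on the other side; not wanted.
- button_left (a joint): Angle (rad) of the left (+y) yellow turn button on the service face. 0: along machine y, across the cover's edge, holding it in; 1.6: parallel to that edge, cover free (free beyond 1.25). It opens clockwise seen from outside against the face. It stays where left; 0.06 N m turns it.
- button_left_top (a point): Top centre of the left button's grip rib, on the button's pivot. The button is a bar 72 x 16 x 6 mm with a rib 44 x 12 mm standing 19 mm above it; the rib's top is 35 mm above the service face. Pivot 83 mm to +y of the face's middle and 15 mm down the slope; its axis is the face's normal.
- button_right (a joint): As button_left, for the right (-y) button; it opens anticlockwise seen from outside along the face's normal.
- button_right_top (a point): As button_left_top, for the right button: 83 mm to -y of the face's middle, 15 mm down the slope.
- panel: White filter cover, loose, 110 (own x) x 120 (own y) x 8 mm, 0.2 to 0.33 kg. Origin: centre of its underside; own z points out of its face on the handle side, x up the slope at the start. It lies in the grey frame with 3 mm play and comes out along its own z.
- panel_handle (a point): Top centre of the cover's blue handle: a block 60 mm long (panel x), 16 mm thick (panel y), 34 mm high above the cover's face; this point is 42 mm above the cover's underside.
- mat: Blue mat, fixed, 200 x 200 x 6 mm, on the table at one side of the machine, left or right; origin at the centre of its underside.
- steel_tray: Open steel tray, fixed, 180 x 170 x 22 mm, on the other side; origin at the centre of its underside. Not used.
- cartridge: Bystander: white filter cartridge 110 mm long, 52 mm diameter, lying in the steel tray.
- canister: Bystander: clear canister 190 mm tall, 72 mm diameter, standing behind the mat or the tray; origin under its centre.
- spray_bottle: Bystander: white bottle with a blue cap, 170 mm tall, 64 mm diameter, standing; origin under its centre.
- jar: Bystander: amber jar 60 mm tall, 60 mm diameter, standing before the mat or the tray.
- cup: Bystander: white cup 80 mm tall, 68 mm diameter, standing before the mat or the tray.
- screwdriver: Bystander: screwdriver 150 mm long lying on the machine's top, behind the rail.
- handpiece: Bystander: black handpiece 135 mm long lying on the machine's top, behind the rail.

How it is judged:
On the way, in this order (a step that is already met when the one before it is completed fails the run):
1. the clamp lever is swung open (value of joint clamp_lever above 0.9 rad), for 0.1 s.
2. the holder stands with its pointer over the green mark and is clamped again (y of pointer in the frame of green_mark between -0.008 and 0.008 m and value of joint clamp_lever below 0.2 rad), for 0.2 s.
3. the cover is lifted clear of its frame (distance of panel from where it was at the start of the episode above 0.06 m), for 0.1 s.
At the end, for the whole second after the job is handed in: Pointer within 8 mm of the green mark's centre line, clamp lever below 0.2 rad, both turn buttons above 1.1 rad; the cover lies still on the blue mat, handle up, flat within 0.08 rad, its centre within 45 mm of the mat's centre along each mat axis (all of step 2 and value of joint each of button_left, button_right above 1.1 rad and x of panel in the frame of mat between -0.045 and 0.045 m and y of panel in the frame of mat between -0.045 and 0.045 m and z of panel in the frame of mat below 0.011 m and angle between panel's own z axis and vertical below 0.08 rad and linear speed of panel below 0.02 m/s); the robot touches nothing.
It fails at once if a bystander is shifted by more than 30 mm or knocked over (distance of any of cartridge, canister, spray_bottle, jar, cup, screwdriver, handpiece from where it was at the start of the episode above 0.03 m).
It fails at once if the cover is dropped (moves faster than 0.8 m/s while not held) (linear speed of panel above 0.8 m/s and not (contact force between the fingers and panel above 0.2 N)).
It also fails if it takes over 72 s, if anything falls off the work surface, if the arm or the gripper's body presses on something with over 40 N, if the wrist force passes 120 N, or if a joint passes its speed limit or range.

## Working session

There is one attempt and no reset: what is moved stays moved. The work goes in short steps, Python scripts to look and compute and a tool call to move; the robot and the scene stay as the last step left them, time stands still between calls to the robot, and variables do not carry over. Pictures are saved under pics/ and viewed, at most 10 in all, crops included, and the job is handed in when it is done.

Besides the shell and the picture viewer there is one more tool, called after "Request:" as name([rows], argument=value, ...), one row to a line, values as JSON. step_arm: Moves the arm, as the interface text tells. Its arguments: {"type":"object","properties":{"targets":{"type":"array"},"grip_force":{"type":"number"}},"required":["targets"]}

```bash
mkdir -p pics; ls; cat > h.py <<'E'
import numpy as np, cv2
from rig import *
from scipy.spatial.transform import Rotation as R
def shot(n,f):
    p,d=read_camera(n); cv2.imwrite('pics/'+f,p[:,:,::-1]); return p,d
E
python3 - <<'E'
from h import *
s=state();print(s);print(grip_point_offset if not callable(grip_point_offset) else grip_point_offset())
for n in('side','top'):
    shot(n,n+'0.png');print(camera_info(n))
    for t in ['machine','face_centre','holder_fin','pointer','lever_knob','green_mark','white_mark','button_left_top','button_right_top','panel','panel_handle','mat','canister','spray_bottle','jar','cup']:
        r=spot_point(t,n);print(n,t,[(np.round(x['point'],4).tolist(),round(x['conf'],2)) for x in r[:2]])
E
```

```text
pics
{'clock': 0.0, 'qpos': array([-1.28850294e+00,  5.28460114e-01,  1.43388980e+00, -2.38814961e-05,
        1.18140141e+00, -1.78475237e-01]), 'joint_velocities': array([-6.23207645e-05, -1.89337293e-03, -1.70586243e-03, -2.06475706e-03,
        2.14985244e-03, -6.94768027e-04]), 'tau': array([ 6.73488812e-04, -4.40041709e+01, -1.76592332e+01,  6.32289425e-02,
        5.83262590e-02, -1.70189892e-04]), 'ee_pos': array([ 0.27770649, -0.55902719,  0.19087941]), 'tcp_rot': array([-3.05648676e+00, -7.16909892e-01,  2.10434632e-04]), 'wrist_force': array([ 0.99098405, -0.46569256, -0.17532983]), 'moment': array([0.01289764, 0.03058597, 0.013847  ]), 'grasp_force': 0.0, 'finger_gap': 1.0033238448785666}
0.0187
{'fx': 453.70332686229494, 'fy': 453.70332686229494, 'cx': 279.0220310968856, 'cy': 209.09855297452552, 'k1': -0.032556033514926544, 'origin': array([-0.02964991, -0.9271268 ,  1.2456133 ]), 'rotation': array([-2.28182217,  0.58419225, -0.24721161])}
side machine []
side face_centre [([0.4558, 0.0099, 0.1469], 0.69)]
side holder_fin [([0.5742, 0.0015, 0.3037], 0.95)]
side pointer 
[... 1009 characters left out ...]
0.0097, 0.1449], 0.6)]
top green_mark [([0.6216, 0.1747, 0.2038], 0.41)]
top white_mark [([0.6059, -0.1616, 0.2114], 0.55)]
top button_left_top [([0.4322, 0.093, 0.1663], 0.71), ([0.4778, -0.3747, -0.0022], 0.26)]
top button_right_top [([0.4219, -0.0707, 0.1657], 0.59)]
top panel [([0.4533, 0.0121, 0.1458], 0.66), ([0.6863, -0.0826, 0.2026], 0.21)]
top panel_handle [([0.4307, 0.0128, 0.1761], 0.6), ([0.4519, 0.0152, 0.1435], 0.32)]
top mat [([0.4761, -0.3761, 0.0025], 0.76), ([0.6849, -0.4073, 0.0008], 0.36)]
top canister [([0.6883, 0.41, 0.0033], 0.8)]
top spray_bottle [([0.6847, -0.4051, 0.0005], 0.79)]
top jar [([0.2606, 0.3066, -0.003], 0.55), ([0.4312, 0.0933, 0.1626], 0.17)]
top cup []
```

View pics/top0.png

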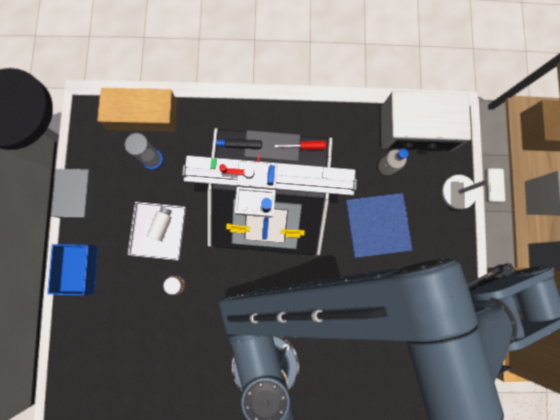

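View pics/side0.png

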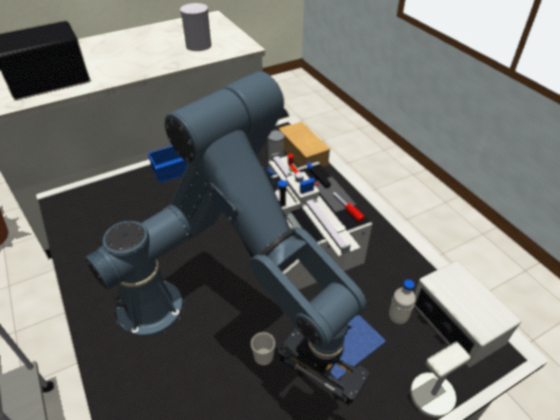

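The top view shows the machine turned slightly: green mark at about (213,163), pointer (258,160), lever knob (222,168), fin (271,175), handle (266,229), buttons (238,229) and (292,233), and mat (380,225) on the -y side. The side view shows the cup at (262,348), close to the gripper. Next I fit the machine pose.

```bash
cat > fit.py <<'E'
from h import *
from scipy.optimize import least_squares
L={'face_centre':(-50,0,0),'holder_fin':(70,-40,1),'lever_knob':(75,92,1),'button_left_top':(-82.2,83,0),'button_right_top':(-82.2,-83,0),'panel_handle':(-74,0,0)}
O=[('face_centre',.4558,.0099),('face_centre',.4594,.0079),('holder_fin',.5742,.0015),('holder_fin',.5822,-.0011),('lever_knob',.589,.1321),('lever_knob',.5848,.1317),('button_left_top',.4322,.093),('button_right_top',.4219,-.0707),('panel_handle',.4307,.0128)]
def f(p):
    x0,y0,a,h=p;r=[]
    for n,x,y in O:
        lx,ly,k=L[n];lx/=1e3;ly=ly/1e3+k*h
        r+=[x0+lx*np.cos(a)-ly*np.sin(a)-x,y0+lx*np.sin(a)+ly*np.cos(a)-y]
    return r
E
python3 - <<'E'
from fit import *
p=least_squares(f,[.5,0,-.05,.03],loss='soft_l1',f_scale=.003).x
print(p);print(np.round(np.array(f(p)).reshape(-1,2)*1e3,1))
x0,y0,a,h=p
for n,q in dict(ptr1=(.6459,.0375),ptr2=(.6515,.0387),green=(.6216,.1747),white=(.6059,-.1616),mat=(.4775,-.3768)).items():
    print(n,np.array([[np.cos(a),np.sin(a)],[-np.sin(a),np.cos(a)]])@(np.array(q)-[x0,y0]))
p,d=read_camera('top')
for n in('pointer','green_mark','mat','lever_knob'):
    for t in trace(n,'top')[:1]:
        m=t['region'];ys,xs=np.where(m);print(n,t['conf'],m.sum(),xs.mean(),ys.mean(),xs.min(),xs.max(),ys.min(),ys.max(),np.median(d[m]))
cv2.imwrite('pics/crop.png',cv2.resize(p[130:260,170:360,::-1],None,fx=4,fy=4,interpolation=cv2.INTER_CUBIC))
E
```

```text
[ 0.50734163  0.00748211 -0.0459725   0.0359578 ]
[[ 1.6 -0.1]
 [-2.   1.9]
 [ 2.9 -1.3]
 [-5.1  1.3]
 [-0.9 -0.2]
 [ 3.3  0.2]
 [-3.2  1.2]
 [-0.5 -1. ]
 [ 2.7 -1.9]]
ptr1 [0.13703246 0.0363538 ]
ptr2 [0.1425714  0.03780989]
green [0.10645293 0.17229211]
white [ 0.10622462 -0.16437409]
mat [-0.01214992 -0.38524751]
pointer 0.82 2233 254.16390506045678 186.80967308553517 220 277 156 216 1.1066072
green_mark 0.62 66 212.87878787878788 163.13636363636363 210 216 158 168 1.1470454
mat 0.78 3298 378.4202546998181 225.06701030927834 347 411 194 257 1.3389418
lever_knob 0.7 186 236.2741935483871 170.59139784946237 220 252 165 175 1.0801518
```

View pics/crop.png

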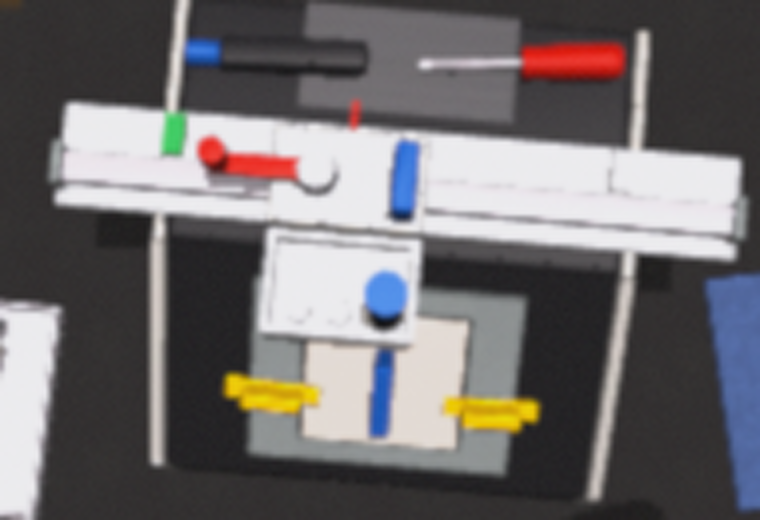

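```bash
cat >> h.py <<'E'
X0,Y0,A=.50734,.00748,-.04597
def m2w(p): c,s=np.cos(A),np.sin(A); return np.array([X0+c*p[0]-s*p[1],Y0+s*p[0]+c*p[1],p[2]])
def w2m(p): c,s=np.cos(A),np.sin(A); x,y=p[0]-X0,p[1]-Y0; return np.array([c*x+s*y,-s*x+c*y,p[2]])
def ray(cam,u,v,z):
    i=camera_info(cam);a=np.array([(u-i['cx'])/i['fx'],(v-i['cy'])/i['fy']]);b=a.copy()
    for _ in range(8): b=a/(1+i['k1']*(b@b))
    d=R.from_rotvec(i['rotation']).apply([b[0],b[1],1]);o=np.array(i['origin']);return o+d*(z-o[2])/d[2]
def go(*ws):
    """tool shifts (cm) through machine waypoints (mm) from the present pose"""
    s=state();Q=R.from_rotvec(s['tcp_rot']);m=Q.as_matrix();p=s['ee_pos']
    print('t',round(s['clock'],2),'m',np.round(w2m(p)*1e3,1),'w',np.round(p,4),'psi',round(np.arctan2(m[1,0],m[0,0])-A,3),'tilt',round(np.arccos(-m[2,2]),3))
    for w in ws:
        q=m2w(np.array(w)/1e3);print(w,np.round(Q.inv().apply(q-p)*100,2));p=q
E
python3 - <<'E'
from h import *
p,d=read_camera('top');P=p.astype(int);r,g,b=P[...,0],P[...,1],P[...,2]
m=(g>r+60)&(g>b+60);m[:,:205]=0;m[:,230:]=0;ys,xs=np.where(m);k=(ys<175)&(ys>150);print(k.sum(),w2m(ray('top',xs[k].mean(),ys[k].mean(),.212)))
m=(r>g+50)&(r>b+50);ys,xs=np.where(m);k=(ys<164)&(ys>150)&(abs(xs-259)<8);print(k.sum(),w2m(ray('top',xs[k].mean(),ys[k].mean(),.227)))
go()
E
```

```text
41 [0.10932961 0.16640143 0.212     ]
20 [0.12862473 0.03467681 0.227     ]
t 2.0 m [-203.1 -577.2  191.8] w [ 0.2779 -0.5598  0.1918] psi 0.507 tilt 0.0
```

Request:
step_arm([
  [1,0,0,-5,0.169],
  [1,0,0,-5,0.169],
  [1,0,0,-5,0.169],
  [1,3,-4,0,0],
  [1,3,-4,0,0],
])

```text
clock: 2.62
ee_pos: [0.342, -0.4824, 0.3428]
tcp_rot: [3.139, -0.075, 0.002]
wrist_force: [-0.4, 0.6, -1.0]
finger_gap: 0.519
grasp_force: 0.0
```

```bash
python3 - <<'E'
from h import *
go([-112,116,340],[-112,116,150],[-98,116,150],[-89,117,153],[-82,113,157],[-79,108,160],[-77,103,162])
E
```

```text
t 2.62 m [-142.6 -496.9  342.8] w [ 0.342  -0.4824  0.3428] psi -0.002 tilt 0.002
[-112, 116, 340] [  2.94 -61.3    0.18]
[-112, 116, 150] [-0.02 -0.03 19.  ]
[-98, 116, 150] [ 1.4 -0.   0. ]
[-89, 117, 153] [ 0.9 -0.1 -0.3]
[-82, 113, 157] [ 0.7  0.4 -0.4]
[-79, 108, 160] [ 0.3  0.5 -0.3]
[-77, 103, 162] [ 0.2  0.5 -0.2]
```

Request:
step_arm([
  [1,0.6,-6.13,0,0],
  [1,0.6,-6.13,0,0],
  [1,0.6,-6.13,0,0],
  [1,0.6,-6.13,0,0],
  [1,0.6,-6.13,0,0],
])

```text
clock: 3.25
ee_pos: [0.3857, -0.1759, 0.3421]
tcp_rot: [3.14, -0.074, 0.001]
wrist_force: [-0.4, -0.1, 0.3]
finger_gap: 0.02
grasp_force: 0.0
```

Request:
step_arm([
  [1,0,-6.13,0,0],
  [1,0,-6.13,0,0],
  [1,0,-6.13,0,0],
  [1,0,-6.13,0,0],
  [1,0,-6.13,0,0],
])

```text
clock: 3.88
ee_pos: [0.3997, 0.1303, 0.3423]
tcp_rot: [3.141, -0.073, 0.003]
wrist_force: [0.9, -0.9, 0.4]
finger_gap: 0.003
grasp_force: 0.0
```

Request:
step_arm([
  [1,0,0,5,0],
  [1,0,0,5,0],
  [1,0,0,4,0],
  [1,0,0,0,0],
])

```text
clock: 4.38
ee_pos: [0.3972, 0.1283, 0.1999]
tcp_rot: [3.14, -0.072, -0.011]
wrist_force: [-0.2, 0.0, 0.2]
finger_gap: 0.005
grasp_force: 0.0
```

```bash
python3 - <<'E'
from h import *
go([-112,116,150],[-98,116,150],[-89,117,153])
E
```

```text
t 4.38 m [-115.5  115.6  199.9] w [0.3972 0.1283 0.1999] psi -0.0 tilt 0.007
[-112, 116, 150] [ 0.39 -0.04  4.99]
[-98, 116, 150] [ 1.4  -0.   -0.01]
[-89, 117, 153] [ 0.9  -0.1  -0.31]
```

Request:
step_arm([
  [1,0.2,0,3,0],
  [1,0.2,0,2,0],
  [1,0.7,0,0,0],
  [1,0.7,0,0,0],
  [1,0.4,0,-0.1,0],
])

```text
clock: 5.0
ee_pos: [0.4238, 0.1273, 0.1543]
tcp_rot: [-3.141, 0.073, -0.006]
wrist_force: [-0.4, -0.1, -0.4]
finger_gap: 0.002
grasp_force: 0.0
```

Request:
step_arm([
  [1,0.5,-0.1,-0.2,0],
  [1,0.35,0.2,-0.2,0],
  [1,0.35,0.2,-0.2,0],
  [1,0.3,0.5,-0.3,0],
  [1,0.2,0.5,-0.2,0],
])

```text
clock: 5.62
ee_pos: [0.4384, 0.1131, 0.164]
tcp_rot: [3.141, -0.073, 0.0]
wrist_force: [1.1, 0.5, 0.8]
finger_gap: 0.006
grasp_force: 0.0
```

```bash
python3 - <<'E'
from h import *
go()
p,d=shot('top','b1.png')
cv2.imwrite('pics/b1.png',cv2.resize(p[130:260,170:360,::-1],None,fx=4,fy=4,interpolation=cv2.INTER_CUBIC))
E
```

```text
t 5.62 m [-73.7 102.4 164. ] w [0.4384 0.1131 0.164 ] psi -0.0 tilt 0.0
```

View pics/b1.png

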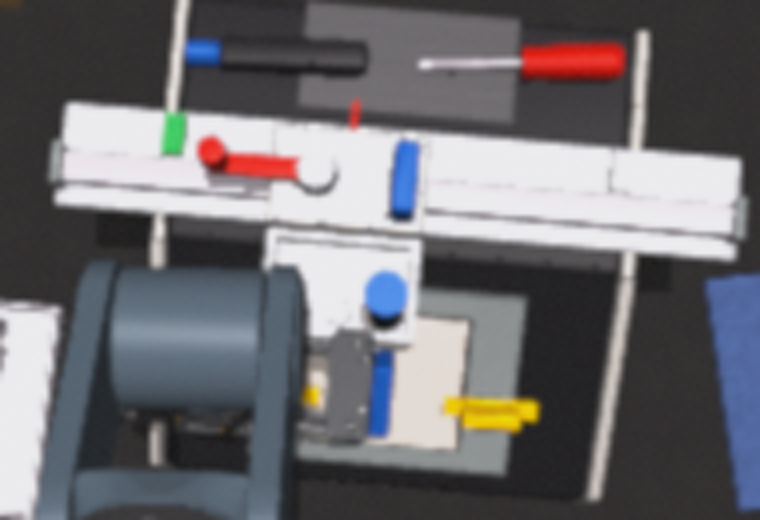

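The yellow inner end of the left button still shows at (312,395), so it hasn't turned. The fingertips must be narrower than I assumed and missed the rib. I'll back off and look.

Request:
step_arm([
  [1,0,0,-4,0],
  [1,-2,-2,-4,0],
  [1,-2,-6,-2,0],
  [1,0,-6,0,0],
  [1,0,0,0,0],
])

```text
clock: 6.3
ee_pos: [0.4054, 0.2549, 0.2631]
tcp_rot: [-3.14, 0.063, -0.002]
wrist_force: [0.0, 0.2, -0.1]
finger_gap: 0.003
grasp_force: 0.0
```

```bash
python3 - <<'E'
from h import *
go()
p,d=shot('top','b2.png')
q,e=shot('side','s2.png')
a=cv2.resize(p[130:260,170:360,::-1],None,fx=2.6,fy=2.6,interpolation=cv2.INTER_CUBIC)
b=cv2.resize(q[130:310,200:420,::-1],(494,404),interpolation=cv2.INTER_CUBIC)
c=np.zeros((600,800,3),np.uint8);c[:262,:384]=cv2.resize(a,(384,262));c[196:,306:]=b;c[:262,:384]=cv2.resize(a,(384,262))
cv2.imwrite('pics/b2.png',c)
for n in('button_left','button_left_top'): print([(np.round(w2m(x['point'])*1e3),round(x['conf'],2)) for x in look_for(n,'top')[:2]])
E
```

```text
t 6.3 m [-113.2  242.5  263.1] w [0.4054 0.2549 0.2631] psi 0.006 tilt 0.002
[(array([-71.,  83., 160.]), 0.51)]
[]
```

View pics/b2.png

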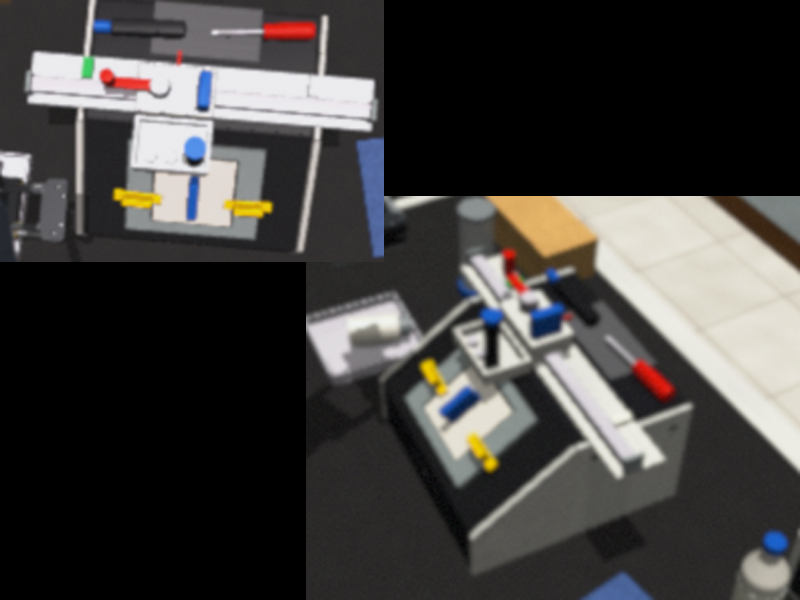

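The button (137,198 in the inset) is still straight. I'll repeat the push, deeper and with the tool closer to the pivot.

Request:
step_arm([
  [1,0,5,3,0],
  [1,0,5,3,0],
  [1,0,3.75,3,0],
  [1,-0.2,0,2.5,0],
  [1,0,0,0,0],
])

```text
clock: 7.12
ee_pos: [0.3955, 0.1127, 0.1464]
tcp_rot: [3.14, -0.079, -0.008]
wrist_force: [-0.4, 0.2, -0.3]
finger_gap: 0.002
grasp_force: 0.0
```

```bash
python3 - <<'E'
from h import *
go([-110,105,147],[-97,105,147],[-90,106,150],[-84,103,153],[-81,100,155],[-79,96,157])
E
```

```text
t 7.12 m [-116.6  100.   146.4] w [0.3955 0.1127 0.1464] psi -0.004 tilt 0.005
[-110, 105, 147] [ 0.65 -0.5  -0.06]
[-97, 105, 147] [ 1.3  -0.01 -0.01]
[-90, 106, 150] [ 0.7 -0.1 -0.3]
[-84, 103, 153] [ 0.6  0.3 -0.3]
[-81, 100, 155] [ 0.3  0.3 -0.2]
[-79, 96, 157] [ 0.2  0.4 -0.2]
```

Request:
step_arm([
  [1,0.65,-0.5,0,0],
  [1,0,0,0,0],
])

```text
clock: 7.38
ee_pos: [0.4062, 0.1196, 0.1488]
tcp_rot: [-3.141, 0.071, -0.006]
wrist_force: [-0.4, -0.5, 0.3]
finger_gap: 0.003
grasp_force: 0.0
```

Request:
step_arm([
  [1,0.7,0,0,0],
  [1,0.6,0,0,0],
  [1,0.7,-0.1,-0.3,0],
  [1,0.3,0.1,-0.15,0],
  [1,0.3,0.2,-0.15,0],
])

```text
clock: 8.0
ee_pos: [0.4301, 0.1159, 0.1538]
tcp_rot: [3.141, -0.072, -0.0]
wrist_force: [0.6, 0.7, -1.1]
finger_gap: 0.006
grasp_force: 0.0
```

```bash
python3 - <<'E'
from h import *
go([-84,103,153],[-81,100,155],[-79,96,157]);print(state()['wrist_force'])
E
```

```text
t 8.0 m [-82.2 104.7 153.8] w [0.4301 0.1159 0.1538] psi -0.0 tilt 0.0
[-84, 103, 153] [-0.18  0.17  0.08]
[-81, 100, 155] [ 0.3  0.3 -0.2]
[-79, 96, 157] [ 0.2  0.4 -0.2]
[ 0.55765162  0.7478695  -1.1228265 ]
```

Request:
step_arm([
  [1,0.15,0.3,-0.2,0],
  [1,0.2,0.4,-0.2,0],
  [1,0,0,0,0],
])

```text
clock: 8.38
ee_pos: [0.4334, 0.1084, 0.1579]
tcp_rot: [3.141, -0.074, 0.001]
wrist_force: [0.2, 0.0, 0.1]
finger_gap: 0.005
grasp_force: 0.0
```

```bash
python3 - <<'E'
from h import *
go();print(state()['wrist_force'])
p,d=read_camera('top');q,e=read_camera('side')
for P in(p,q):
    P=P.astype(int);m=(P[...,0]>150)&(P[...,1]>120)&(P[...,2]<80)
    n,l,st,c=cv2.connectedComponentsWithStats(m.astype(np.uint8));print([(s.tolist()) for s in st[1:] if s[4]>3])
a=cv2.resize(p[180:260,210:330,::-1],(480,320),interpolation=cv2.INTER_CUBIC)
b=cv2.resize(q[180:280,220:310,::-1],(288,320),interpolation=cv2.INTER_CUBIC)
cv2.imwrite('pics/b3.png',np.hstack([a,b]))
E
```

```text
t 8.38 m [-78.5  97.5 157.9] w [0.4334 0.1084 0.1579] psi -0.001 tilt 0.0
[0.23783643 0.00267163 0.05731749]
[[170, 105, 1, 4, 4], [105, 121, 6, 1, 6], [281, 229, 23, 9, 143], [505, 295, 1, 5, 5], [505, 302, 1, 24, 24], [501, 327, 1, 7, 7], [502, 348, 1, 4, 4], [505, 358, 1, 11, 11]]
[[286, 136, 9, 9, 9], [296, 146, 6, 6, 6], [259, 215, 4, 3, 9], [273, 237, 12, 15, 79]]
```

View pics/b3.png

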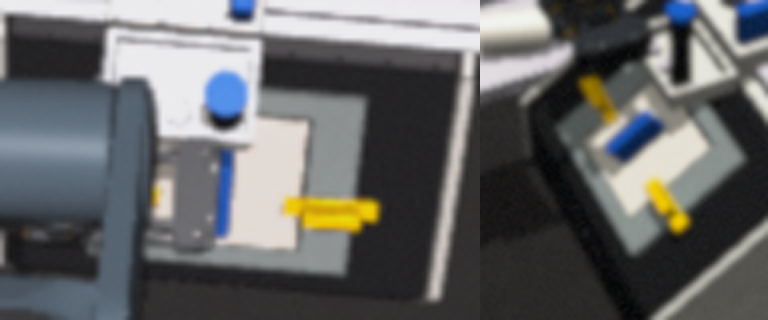

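```bash
cat >> h.py <<'E'
def proj(cam,p):
    i=camera_info(cam);c=R.from_rotvec(i['rotation']).inv().apply(np.array(p)-i['origin']);a=c[:2]/c[2];a=a*(1+i['k1']*(a@a));return a*[i['fx'],i['fy']]+[i['cx'],i['cy']]
E
python3 - <<'E'
from h import *
q,e=read_camera('side');s=state()
b=cv2.resize(q[170:250,220:330,::-1],(770,560),interpolation=cv2.INTER_CUBIC)
for w,c in((s['ee_pos'],(0,0,255)),(m2w([-.0822,.083,.1653]),(255,0,255)),(m2w([-.0822,.105,.1653]),(0,255,0)),(m2w([-.0822,-.083,.1653]),(255,0,255)),(s['ee_pos']+[0,0,.05],(255,255,0))):
    u=(proj('side',w)-[220,170])*7;print(u);cv2.circle(b,tuple(int(v) for v in u),5,c,2)
cv2.imwrite('pics/s3.png',b)
E
```

```text
[225.93785738 257.67841404]
[231.37878512 267.22497184]
[213.42282992 239.38205158]
[378.24894163 494.89198548]
[221.71771256 183.10514102]
```

View pics/s3.png

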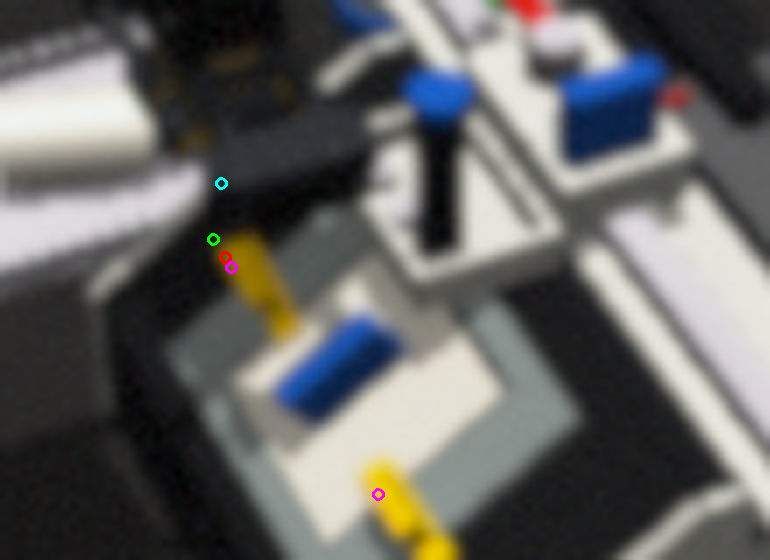

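```bash
cat >> h.py <<'E'
def cloud(cam,d,m):
    i=camera_info(cam);v,u=np.where(m&(d>0));z=d[v,u];a=np.c_[(u-i['cx'])/i['fx'],(v-i['cy'])/i['fy']];b=a.copy()
    for _ in range(8): b=a/(1+i['k1']*(b**2).sum(1,keepdims=True))
    w=R.from_rotvec(i['rotation']).apply(np.c_[b,np.ones(len(z))]*z[:,None])+i['origin']
    return np.array([w2m(q) for q in w]).reshape(-1,3)*1e3
E
python3 - <<'E'
from h import *
c,s_=np.cos(np.radians(34.5)),np.sin(np.radians(34.5))
for cam in('top','side'):
    p,d=read_camera(cam);P=p.astype(int)
    yel=(P[...,0]>110)&(P[...,1]>80)&(P[...,2]<P[...,0]*.4);blu=(P[...,2]>P[...,0]+60)&(P[...,2]>100)
    for n,m in(('y',yel),('b',blu)):
        q=cloud(cam,d,m);q=q[(abs(q[:,1])<130)&(q[:,0]>-130)&(q[:,0]<110)&(q[:,2]>100)]
        for nm,k in(('R',q[:,1]<-40),('M',(abs(q[:,1])<30)&(q[:,0]<-30)),('L',q[:,1]>40)):
            w=q[k]
            if len(w)<4: continue
            u=(w[:,0]+50)*c+(w[:,2]-145)*s_;hh=-(w[:,0]+50)*s_+(w[:,2]-145)*c
            print(cam,n,nm,len(w),'u',np.percentile(u,[5,50,95]).round(1),'v',np.percentile(w[:,1],[5,50,95]).round(1),'h',np.percentile(hh,[5,50,95]).round(1),'x',np.median(w[:,0]).round(1))
E
```

```text
top y R 150 u [-20.9 -11.5  -8. ] v [-115.4  -84.7  -55.1] h [11.2 22.  36.4] x -73.6
top y L 5 u [-21.1 180.5 194.1] v [ 51.9  92.1 113.7] h [10.8 29.6 57.9] x 76.2
top b M 64 u [-23.7   9.2  54.3] v [-5.1 -1.1  2.4] h [ 22.5  41.2 125. ] x -69.5
side y R 89 u [-23.3 -12.4  -7.1] v [-119.  -101.2  -70. ] h [ 7.9 24.2 36.1] x -74.0
side y L 71 u [-17.6  -9.9 182.5] v [ 55.6  76.5 103.1] h [11.2 28.5 34.7] x -72.6
side b M 65 u [-24.7   1.2  26. ] v [-10.1  -2.7   3.1] h [34.5 39.2 42. ] x -71.4
side b L 5 u [112.5 179.  189.2] v [ 41.9  49.5 110. ] h [-2.7  1.6 21.7] x 94.0
```

```bash
python3 - <<'E'
from h import *
s=state();go();print(s['qpos'])
q,d=read_camera('side')
for v in range(180,222,4):
    row=[]
    for u in range(244,272,4):
        m=np.zeros(d.shape,bool);m[v,u]=1;c=cloud('side',d,m);row.append(tuple(c[0].round().astype(int).tolist()) if len(c) else None)
    print(v,row)
E
```

```text
t 8.62 m [-79.   97.9 157.6] w [0.4329 0.1089 0.1576] psi -0.0 tilt 0.0
[-4.97776367e-03  3.43806005e-01  1.90263023e+00  7.57246609e-05
  8.95463792e-01  1.61192476e+00]
180 [(-99, 107, 280), (-96, 79, 300), (-85, 71, 302), (-69, 76, 292), (-58, 69, 293), (-41, 77, 281), (18, 176, 182)]
184 [(-108, 86, 282), (-101, 67, 295), (-84, 76, 281), (-73, 70, 282), (-60, 66, 280), (-59, 36, 302), (11, 161, 178)]
188 [(-115, 69, 282), (-104, 63, 282), (-100, 37, 301), (-77, 61, 273), (-77, 28, 299), (-64, 25, 296), (-55, 16, 300)]
192 [(-22, 326, 20), (-108, 54, 273), (-106, 23, 297), (-94, 19, 296), (-84, 12, 298), (-71, 11, 294), (-62, 1, 298)]
196 [(-27, 315, 8), (-9, 316, 1), (-115, 4, 300), (-102, 2, 297), (-89, 1, 292), (-77, -1, 289), None]
200 [(-33, 301, 1), (-67, 166, 128), None, (-101, 7, 275), (-87, 9, 268), (-73, 9, 262), (-22, 91, 172)]
204 [(-84, 164, 117), (-75, 149, 125), (-114, 9, 262), (-60, 110, 153), (-44, 112, 144), (-38, 90, 161), (-29, 75, 169)]
208 [(-92, 147, 114), (-79, 140, 115), (-70, 123, 127), (-72, 81, 163), (-56, 85, 153), (-45, 75, 157), (-31, 71, 155)]
212 [(-98, 134, 108), (-86, 123, 113), (-76, 110, 121), (-79, 66, 160), (-64, 67, 153), (-50, 64, 150), (-41, 50, 158)]
216 [(-103, 123, 100), (-92, 111, 106), (-86, 87, 126), (-78, 71, 136), (-69, 56, 146), (-56, 51, 145), (-47, 38, 153)]
220 [(-111, 103, 103), (-103, 86, 114), (-93, 73, 122), (-83, 60, 128), (-73, 47, 136), (-62, 38, 139), (-65, -1, 176)]
```

```bash
cat >> h.py <<'E'
def buttons(cam,side):
    p,d=read_camera(cam);P=p.astype(int);m=(P[...,0]>90)&(P[...,1]>60)&(P[...,2]<P[...,0]*.45)
    q=cloud(cam,d,m);q=q[(abs(q[:,1]-83*side)<45)&(q[:,0]>-125)&(q[:,0]<-30)&(q[:,2]>100)]
    c,s=np.cos(np.radians(34.5)),np.sin(np.radians(34.5));u=(q[:,0]+50)*c+(q[:,2]-145)*s;h=-(q[:,0]+50)*s+(q[:,2]-145)*c
    k=(h>8)&(h<40);u,v,h=u[k],q[k,1],h[k]
    if len(u)<6: print('few',len(u));return
    X=np.c_[u-np.median(u),v-np.median(v)];w=np.linalg.svd(X-X.mean(0),full_matrices=False)[2][0]
    print(cam,side,len(u),'theta',round(float(np.arctan2(w[0],w[1]*side)),2),'u',u.min().round(),u.max().round(),'v',v.min().round(),v.max().round())
E
python3 - <<'E'
from h import *
buttons('side',1);buttons('side',-1);buttons('top',-1)
E
```

```text
side 1 68 theta -3.03 u -22.0 -4.0 v 48.0 111.0
side -1 90 theta -0.06 u -26.0 -5.0 v -121.0 -54.0
top -1 148 theta 0.02 u -22.0 -6.0 v -119.0 -48.0
```

Request:
step_arm([
  [1,0,0,0.3,0],
  [1,0,0,0,0],
])

```text
clock: 9.07
ee_pos: [0.4328, 0.1088, 0.1544]
tcp_rot: [-3.141, 0.073, 0.001]
wrist_force: [-0.3, 0.1, 0.9]
finger_gap: 0.004
grasp_force: 0.0
```

Request:
step_arm([
  [1,0,0,0.3,0],
  [1,0,0,0,0],
])

```text
clock: 9.32
ee_pos: [0.4329, 0.1088, 0.1514]
tcp_rot: [3.141, -0.073, -0.001]
wrist_force: [0.8, -0.2, -0.5]
finger_gap: 0.002
grasp_force: 0.0
```

Request:
step_arm([
  [1,0,0.4,0,0],
  [1,0,0.4,0,0],
  [1,0,0,0,0],
])

```text
clock: 9.7
ee_pos: [0.4328, 0.1004, 0.1518]
tcp_rot: [3.141, -0.074, 0.0]
wrist_force: [0.4, -0.1, 0.5]
finger_gap: 0.004
grasp_force: 0.0
```

```bash
python3 - <<'E'
from h import *
go();s=state();print(s['wrist_force'],s['moment']);buttons('side',1)
E
```

```text
t 9.7 m [-78.7  89.4 151.8] w [0.4328 0.1004 0.1518] psi -0.001 tilt 0.0
[ 0.38631511 -0.08016887  0.45813515] [ 0.05686079  0.08041891 -0.00501693]
side 1 51 theta -3.01 u -21.0 -5.0 v 52.0 94.0
```

Request:
step_arm([
  [1,0,-0.5,-4,0],
  [1,0,0,-5,0],
  [1,0,0,-5,0],
  [1,0,0,-3,-0.171],
  [1,0,0,0,-0.175],
])

```text
clock: 10.38
ee_pos: [0.4348, 0.1059, 0.3247]
tcp_rot: [3.104, 0.478, 0.011]
wrist_force: [-0.1, 0.4, 0.3]
finger_gap: 0.002
grasp_force: 0.0
```

Request:
step_arm([
  [1,0,0,0,-0.175],
  [1,0,0,0,-0.175],
  [1,0,0,0,-0.175],
  [1,0,0,0,-0.175],
  [1,0,0,0,-0.175],
])

```text
clock: 11.0
ee_pos: [0.4327, 0.1059, 0.3216]
tcp_rot: [-2.61, -1.749, 0.0]
wrist_force: [0.4, -0.0, -0.7]
finger_gap: 0.007
grasp_force: 0.0
```

Request:
step_arm([
  [1,0,0,0,-0.175],
  [1,0,0,0,-0.175],
  [1,0,0,0,0],
])

```text
clock: 11.38
ee_pos: [0.4328, 0.1058, 0.3216]
tcp_rot: [-2.274, -2.167, 0.0]
wrist_force: [0.9, -0.0, 0.3]
finger_gap: 0.002
grasp_force: 0.0
```

```bash
python3 - <<'E'
from h import *
go();buttons('side',1);buttons('top',1)
s=state();q,d=read_camera('side')
t=proj('side',s['ee_pos']);g=proj('side',s['ee_pos']+[0,0,.07]);print(t,g)
x,y=int(t[0])-50,int(t[1])-60
b=cv2.resize(q[y:y+90,x:x+110,::-1],(770,560+70)[:2],interpolation=cv2.INTER_CUBIC)[:600]
for w,c in((t,(0,0,255)),(g,(255,255,0))): cv2.circle(b,tuple(int(k) for k in (w-[x,y])*7),5,c,2)
cv2.imwrite('pics/s4.png',b)
E
```

```text
t 11.38 m [-79.   94.8 321.6] w [0.4328 0.1058 0.3216] psi 1.569 tilt 0.0
side 1 72 theta -3.02 u -21.0 -3.0 v 48.0 112.0
top 1 25 theta 0.64 u -22.0 -8.0 v 49.0 64.0
[250.57529111 170.48910268] [249.60065281 152.94905752]
```

View pics/s4.png

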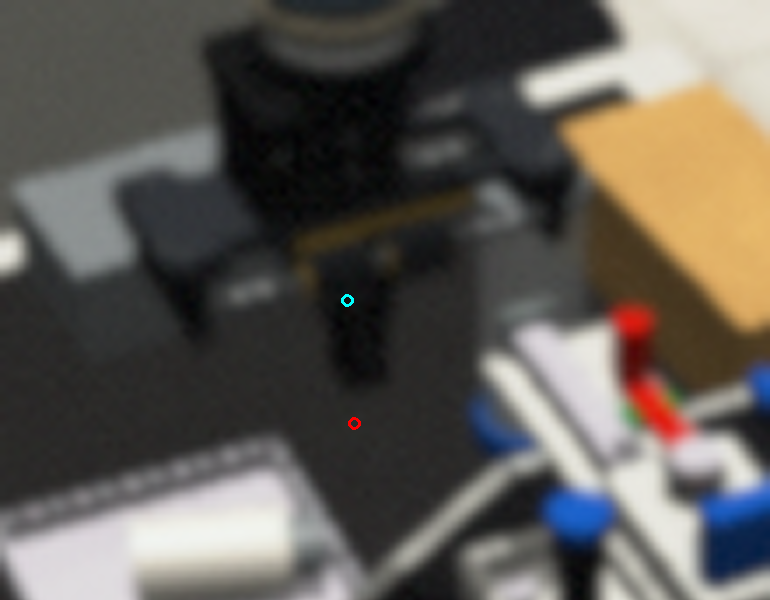

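```bash
python3 - <<'E'
from h import *
s=state();t=proj('side',s['ee_pos']);x,y=int(t[0])-50,int(t[1])-60
q,d=read_camera('side')
for cy in range(250,440,14):
    r=[]
    for cx in (335,350,365,380):
        m=np.zeros(d.shape,bool);m[y+cy//7,x+cx//7]=1;c=cloud('side',d,m);r.append(c[0].round().astype(int).tolist() if len(c) else None)
    print(cy,r)
go()
E
```

```text
250 [[-97, 67, 446], [-89, 64, 445], [-82, 63, 444], [-71, 75, 432]]
264 [[-101, 56, 447], [-91, 58, 443], [-87, 52, 445], [-78, 60, 437]]
278 [[-101, 57, 439], [-93, 54, 438], [-86, 55, 436], [-70, 78, 415]]
292 [[-103, 54, 435], [-94, 51, 434], [-86, 56, 428], [-70, 79, 407]]
306 [[-104, 52, 429], [-84, 80, 403], [-76, 82, 399], [-70, 80, 398]]
320 [[-91, 88, 392], [-83, 81, 395], [-75, 86, 388], [-70, 81, 390]]
334 [[-85, 103, 372], [-83, 82, 386], [-77, 81, 385], [-71, 79, 384]]
348 [[-87, 99, 368], [-82, 85, 376], [-76, 86, 373], [-73, 76, 379]]
362 [[80, 536, -6], [-86, 77, 375], [-77, 83, 368], [-72, 80, 368]]
376 [[74, 522, -5], [-86, 79, 366], [-77, 85, 358], [-73, 78, 362]]
390 [[66, 503, 0], [-84, 84, 354], [-78, 82, 353], [96, 495, -5]]
404 [[62, 494, -3], [75, 491, -6], [84, 489, -7], [89, 478, -1]]
418 [[58, 485, -6], [66, 470, 2], [78, 475, -6], [84, 468, -3]]
432 [[53, 474, -7], None, [71, 458, -2], [82, 463, -10]]
t 11.57 m [-78.9  94.8 321.7] w [0.4329 0.1058 0.3217] psi 1.569 tilt 0.0
```

The depth puts the closed fingertip at z≈350 mm while the reported TCP is 322. So the real tips sit about 28 mm behind the reported TCP along the tool axis, which explains the missed pushes. I'll allow for that and go to the lever knob now.

Request:
step_arm([
  [0.48,1.1,5.1,0,0],
  [0.48,1.1,5.1,0,0],
  [0.48,1.1,5.2,0,0],
  [0.48,0,0,0,0],
  [0.48,0,0,0,0],
])

```text
clock: 12.2
ee_pos: [0.5875, 0.1316, 0.321]
tcp_rot: [-2.272, -2.168, 0.003]
wrist_force: [-0.2, -0.2, 0.7]
finger_gap: 0.472
grasp_force: 0.0
```

```bash
python3 - <<'E'
from h import *
go([75,127.5,322],[75,127.5,252]);s=state();print(s['finger_gap'])
for cam in('side','top'):
    p,d=read_camera(cam)
    c=cloud(cam,d,np.ones(d.shape,bool));k=(abs(c[:,0]-75)<60)&(abs(c[:,1]-127)<16)&(c[:,2]>320)&(c[:,2]<420);w=c[k]
    if len(w):
        for a in range(15,135,8):
            z=w[(w[:,0]>=a)&(w[:,0]<a+8)]
            if len(z)>2: print(cam,a,len(z),'zmin',np.percentile(z[:,2],[2,10]).round(),'y',z[:,1].min().round(),z[:,1].max().round())
    P=p.astype(int);m=(P[...,0]>120)&(P[...,1]<60)&(P[...,2]<60);q=cloud(cam,d,m);q=q[(abs(q[:,1]-128)<20)&(q[:,0]>50)&(q[:,0]<110)&(q[:,2]>280)]
    if len(q): print(cam,'knob',len(q),np.median(q,0).round(1),q.max(0).round(1),q.min(0).round(1))
E
```

```text
t 12.2 m [ 74.4 127.7 321. ] w [0.5875 0.1316 0.321 ] psi 1.57 tilt 0.002
[75, 127.5, 322] [-0.02  0.06 -0.1 ]
[75, 127.5, 252] [0.   0.02 7.  ]
0.4722945653433318
side 39 21 zmin [353. 361.] y 112.0 137.0
side 47 35 zmin [353. 355.] y 111.0 134.0
side 55 3 zmin [365. 366.] y 117.0 119.0
side 95 60 zmin [351. 356.] y 113.0 138.0
side 103 24 zmin [349. 359.] y 111.0 134.0
side knob 3 [ 76.5 125.6 306.6] [ 81.9 131.3 309.3] [ 75.2 121.  304.6]
```

Request:
step_arm([
  [0.48,0,0,3.5,0],
  [0.48,0,0,3.5,0],
  [0.48,0,0,0,0],
])

```text
clock: 12.68
ee_pos: [0.5851, 0.1315, 0.2498]
tcp_rot: [-2.269, -2.166, 0.008]
wrist_force: [-0.5, -0.1, -0.3]
finger_gap: 0.518
grasp_force: 0.0
```

Request:
step_arm([
  [1,0,0,0,0],
  [1,0,0,0,0],
  [1,0,0,0,0],
  [1,0,0,0,0],
], grip_force=12)

```text
clock: 13.18
ee_pos: [0.5894, 0.1318, 0.253]
tcp_rot: [2.271, 2.168, 0.004]
wrist_force: [0.2, 0.7, 3.8]
finger_gap: 0.228
grasp_force: 12.0
```

```bash
python3 - <<'E'
from h import *
go([75,127.5,252])
import numpy as np
P=np.array([75,57.5])
for a in np.arange(.2,1.21,.2): print(a,(P+70*np.array([-np.sin(a),np.cos(a)])-[75,127.5]).round(1))
E
```

```text
t 13.18 m [ 76.3 128.  253. ] w [0.5894 0.1318 0.253 ] psi 1.571 tilt 0.003
[75, 127.5, 252] [-0.05 -0.13  0.1 ]
0.2 [-13.9  -1.4]
0.4 [-27.3  -5.5]
0.6000000000000001 [-39.5 -12.2]
0.8 [-50.2 -21.2]
1.0 [-58.9 -32.2]
1.2 [-65.2 -44.6]
```

Request:
step_arm([
  [1,-0.14,-1.39,0,0],
  [1,-0.41,-1.34,0,0],
  [1,-0.67,-1.22,0,0],
  [1,-0.9,-1.07,0,0],
  [1,-1.1,-0.87,0,0],
])

```text
clock: 13.8
ee_pos: [0.5302, 0.1033, 0.2531]
tcp_rot: [2.269, 2.169, 0.011]
wrist_force: [5.3, 2.7, 2.8]
finger_gap: 0.227
grasp_force: 12.0
```

Request:
step_arm([
  [1,-1.24,-0.63,0,0],
  [1,0,0,0,0],
  [0.5,0,0,0,0],
  [0.5,0,0,0,0],
  [0.5,0,0,-4,0],
])

```text
clock: 14.42
ee_pos: [0.5176, 0.0904, 0.2882]
tcp_rot: [-2.266, -2.164, 0.013]
wrist_force: [0.7, 0.1, 0.1]
finger_gap: 0.457
grasp_force: 0.0
```

```bash
python3 - <<'E'
from h import *
go()
for n in('lever_knob','holder_fin','pointer'):
    for cam in('side','top'): print(n,cam,[(np.round(w2m(x['point'])*1e3),round(x['conf'],2)) for x in spot_point(n,cam)[:2]]) if read_camera(cam) else 0
E
```

```text
t 14.43 m [  6.4  83.3 288.2] w [0.5176 0.0904 0.2882] psi 1.571 tilt 0.012
lever_knob side [(array([-88., 366.,  -3.]), 0.72), (array([ 10.,  84., 311.]), 0.68)]
lever_knob top [(array([ 73.,  -3., 299.]), 0.4)]
holder_fin side [(array([ 69.,  -3., 299.]), 0.56)]
holder_fin top [(array([ 75.,  -5., 297.]), 0.78)]
pointer side [(array([140.,  37., 230.]), 0.88)]
pointer top [(array([143.,  37., 223.]), 0.82)]
```

Request:
step_arm([
  [0.5,0,0,-4,0],
  [0.5,-4.3,3.2,-1,0],
  [0.5,-4.4,3.2,0,0],
  [0.5,0,0,0,0.175],
  [0.5,0,0,0,0.175],
])

```text
clock: 15.65
ee_pos: [0.5813, -0.0006, 0.341]
tcp_rot: [-2.621, -1.731, 0.001]
wrist_force: [0.6, 0.2, 0.3]
finger_gap: 0.499
grasp_force: 0.0
```

Request:
step_arm([
  [0.5,0,0,0,0.175],
  [0.5,0,0,0,0.175],
  [0.5,0,0,0,0.175],
  [0.5,0,0,0,0.175],
  [0.5,0,0,0,0.175],
])

```text
clock: 16.27
ee_pos: [0.581, 0.0003, 0.3413]
tcp_rot: [-3.107, -0.46, 0.001]
wrist_force: [-0.5, -0.7, -0.4]
finger_gap: 0.498
grasp_force: 0.0
```

Request:
step_arm([
  [0.5,0,0,0,0.175],
  [0.5,0,0,0,0.171],
  [0.5,0,0,0,0],
])

```text
clock: 16.65
ee_pos: [0.581, 0.0003, 0.3415]
tcp_rot: [-3.141, 0.069, 0.001]
wrist_force: [-0.5, 0.5, -0.6]
finger_gap: 0.5
grasp_force: 0.0
```

```bash
python3 - <<'E'
from h import *
go([70,-4.3,300],[70,-4.3,236])
E
```

```text
t 16.65 m [ 73.9  -3.8 341.5] w [5.810e-01 3.000e-04 3.415e-01] psi 0.002 tilt 0.0
[70, -4.3, 300] [-0.39  0.05  4.15]
[70, -4.3, 236] [0.  0.  6.4]
```

Request:
step_arm([
  [0.5,-0.4,0,5,0],
  [0.5,0,0,5.5,0],
  [0.5,0,0,0,0],
])

```text
clock: 17.02
ee_pos: [0.5733, 0.0011, 0.2326]
tcp_rot: [-3.139, 0.069, 0.017]
wrist_force: [0.6, 0.3, 0.1]
finger_gap: 0.502
grasp_force: 0.0
```

Request:
step_arm([
  [1,0,0,0,0],
  [1,0,0,0,0],
  [1,0,0,0,0],
  [1,0,0,0,0],
], grip_force=30)

```text
clock: 17.52
ee_pos: [0.5781, -0.0, 0.2384]
tcp_rot: [3.14, -0.073, 0.005]
wrist_force: [-1.2, -1.3, 4.7]
finger_gap: 0.202
grasp_force: 30.0
```

Request:
step_arm([
  [1,0,-1.5,0,0],
  [1,0,-2.5,0,0],
  [1,0,-3,0,0],
  [1,0,-3,0,0],
  [1,0,-2,0,0],
])

```text
clock: 18.15
ee_pos: [0.5849, 0.1192, 0.2385]
tcp_rot: [3.137, -0.073, 0.009]
wrist_force: [3.6, -6.1, 4.1]
finger_gap: 0.209
grasp_force: 30.0
```

```bash
python3 - <<'E'
from h import *
go()
for n in('pointer','green_mark'):
    for cam in('side','top'):
        read_camera(cam);print(n,cam,[(np.round(w2m(x['point'])*1e3,1),round(x['conf'],2)) for x in spot_point(n,cam)[:2]])
p,d=read_camera('top');P=p.astype(int);r,g,b=P[...,0],P[...,1],P[...,2]
for nm,m,z in(('g',(g>r+50)&(g>b+50),.212),('r',(r>g+50)&(r>b+50),.227)):
    q=cloud('top',d,m);ys,xs=np.where(m&(d>0));k=(q[:,0]>95)&(q[:,0]<155)&(q[:,2]>190)&(q[:,2]<260)&(abs(q[:,1]-150)<60)
    if k.any(): print(nm,k.sum(),q[k].mean(0).round(1),(w2m(ray('top',xs[k].mean(),ys[k].mean(),z))*1e3).round(1),q[k].min(0).round(),q[k].max(0).round())
E
```

```text
t 18.15 m [ 72.4 115.2 238.5] w [0.5849 0.1192 0.2385] psi -0.0 tilt 0.007
pointer side [(array([177.1,  79.9, 199.3]), 0.73)]
pointer top []
green_mark side []
green_mark top []
```

```bash
python3 - <<'E'
from h import *
# static: first images without arm
for f,cam in(('top0.png','top'),('s2.png','side'),('side0.png','side')):
    P=cv2.imread('pics/'+f)[:,:,::-1].astype(int);r,g,b=P[...,0],P[...,1],P[...,2]
    for nm,m,z,t in(('green',(g>r+40)&(g>b+40),.210,(.108,.168)),('ptr',(r>g+50)&(r>b+50),.227,(.135,.036)),('mark2',(np.minimum(np.minimum(r,g),b)>235),.210,(.108,-.165))):
        c0=proj(cam,m2w([t[0],t[1],z]));ys,xs=np.where(m);k=(abs(xs-c0[0])<12)&(abs(ys-c0[1])<12)
        if k.sum()>3: print(f,nm,k.sum(),c0.round(1),(w2m(ray(cam,xs[k].mean(),ys[k].mean(),z))*1e3).round(1))
p,d=read_camera('side');P=p.astype(int);r,g,b=P[...,0],P[...,1],P[...,2]
for nm,m in(('g',(g>r+30)&(g>b+30)),('r',(r>g+40)&(r>b+40))):
    q=cloud('side',d,m);k=(q[:,0]>60)&(q[:,0]<170)&(q[:,2]>190)&(q[:,2]<260)&(abs(q[:,1]-150)<70)
    print('now',nm,k.sum(), q[k].mean(0).round(1) if k.any() else '')
E
```

```text
top0.png green 55 [212.5 163.6] [110.1 167.2 210. ]
top0.png ptr 20 [257.8 156.3] [128.6  34.7 227. ]
s2.png ptr 6 [316.2 184.3] [136.6  40.1 227. ]
side0.png ptr 6 [316.2 184.3] [136.6  40.1 227. ]
now g 0 
now r 0
```

Request:
step_arm([
  [1,0,-0.7,0,0],
  [1,0,-0.6,0,0],
  [1,0,0,0,0],
  [1,0,0,0,0],
])

```text
clock: 19.15
ee_pos: [0.5856, 0.1317, 0.2384]
tcp_rot: [3.139, -0.074, 0.009]
wrist_force: [2.1, -3.3, 5.1]
finger_gap: 0.205
grasp_force: 30.0
```

```bash
python3 - <<'E'
from h import *
go()
E
```

```text
t 19.15 m [ 72.5 127.7 238.4] w [0.5856 0.1317 0.2384] psi -0.001 tilt 0.006
```

Request:
step_arm([
  [0.5,0,0,0,0],
  [0.5,0,0,0,0],
  [0.5,0,0,-5,0],
  [0.5,0,0,-5,0],
  [0.5,-5,-2.9,0,0],
])

```text
clock: 19.77
ee_pos: [0.5392, 0.1639, 0.3404]
tcp_rot: [-3.139, 0.078, -0.016]
wrist_force: [-0.6, 1.2, -0.1]
finger_gap: 0.495
grasp_force: 0.0
```

Request:
step_arm([
  [0.5,-5,-3,0,0],
  [0.5,-5,-3,0,0],
  [0.5,0,0,0,-0.175],
  [0.5,0,0,0,-0.175],
  [0.5,0,0,0,-0.175],
])

```text
clock: 20.4
ee_pos: [0.4361, 0.2294, 0.336]
tcp_rot: [-3.049, -0.755, 0.004]
wrist_force: [0.4, -0.1, -0.6]
finger_gap: 0.505
grasp_force: 0.0
```

Request:
step_arm([
  [0.5,0,0,0,-0.175],
  [0.5,0,0,0,-0.175],
  [0.5,0,0,0,-0.175],
  [0.5,0,0,0,-0.175],
  [0.5,0,0,0,-0.175],
])

```text
clock: 21.02
ee_pos: [0.4364, 0.2292, 0.3358]
tcp_rot: [-2.441, -1.974, 0.004]
wrist_force: [-0.0, -0.3, 0.2]
finger_gap: 0.504
grasp_force: 0.0
```

Request:
step_arm([
  [0.5,0,0,0,-0.171],
  [0.5,0,0,0,0],
])

```text
clock: 21.28
ee_pos: [0.4366, 0.2292, 0.336]
tcp_rot: [-2.273, -2.167, 0.003]
wrist_force: [0.5, -0.3, 1.0]
finger_gap: 0.5
grasp_force: 0.0
```

```bash
cat >> h.py <<'E'
def marks():
    p,d=read_camera('top');P=p.astype(int);r,g,b=P[...,0],P[...,1],P[...,2]
    for nm,m,z,t in(('green',(g>r+40)&(g>b+40),.210,(.108,.168)),('ptr',(r>g+50)&(r>b+50),.227,(.133,.168))):
        c0=proj('top',m2w([t[0],t[1],z]));ys,xs=np.where(m);k=(abs(xs-c0[0])<9)&(abs(ys-c0[1])<9)
        print(nm,k.sum(),c0.round(1),(w2m(ray('top',xs[k].mean(),ys[k].mean(),z))*1e3).round(1) if k.any() else '')
    for n in('pointer','green_mark'): print(n,[(np.round(w2m(x['point'])*1e3,1),round(x['conf'],2)) for x in spot_point(n,'top')[:2]])
    return p,d
E
python3 - <<'E'
from h import *
go([10,216,330],[10,216,252]);marks();read_camera('side')
print([(np.round(w2m(x['point'])*1e3,1),round(x['conf'],2)) for x in spot_point('lever_knob','side')[:2]])
print([(np.round(w2m(x['point'])*1e3,1),round(x['conf'],2)) for x in spot_point('lever_knob','top')[:2]])
E
```

```text
t 21.27 m [-80.9 218.2 336. ] w [0.4366 0.2292 0.336 ] psi 1.569 tilt 0.002
[10, 216, 330] [-0.2   9.09  0.57]
[10, 216, 252] [0.   0.02 7.8 ]
green 0 [212.5 163.6] 
ptr 24 [212.5 153.7] [131.3 167.2 227. ]
pointer [(array([143.8, 169.8, 225.4]), 0.91), (array([ 10.1, 216.7, 312.9]), 0.46)]
green_mark []
[(array([ 12.1, 214.9, 311.9]), 0.43)]
[]
```

Request:
step_arm([
  [0.5,-0.1,4.6,0,0],
  [0.5,-0.1,4.6,0,0],
  [0.5,0,0,4,0],
  [0.5,0,0,4.3,0],
  [0.5,0,0,0,0],
])

```text
clock: 22.2
ee_pos: [0.5266, 0.2222, 0.2503]
tcp_rot: [-2.269, -2.166, 0.012]
wrist_force: [0.2, 0.0, 0.1]
finger_gap: 0.499
grasp_force: 0.0
```

Request:
step_arm([
  [1,0,0,0,0],
  [1,0,0,0,0],
  [1,0,0,0,0],
  [1,0,0,0,0],
], grip_force=12)

```text
clock: 22.7
ee_pos: [0.53, 0.2232, 0.2552]
tcp_rot: [2.271, 2.169, 0.004]
wrist_force: [-0.6, 0.0, 4.1]
finger_gap: 0.224
grasp_force: 12.0
```

```bash
python3 - <<'E'
from h import *
go([75,260,252])
E
```

```text
t 22.7 m [ 12.7 216.5 255.2] w [0.53   0.2232 0.2552] psi 1.571 tilt 0.003
[75, 260, 252] [4.35 6.23 0.34]
```

Request:
step_arm([
  [1,1.2,0.63,0,0],
  [1,1.1,0.87,0,0],
  [1,0.9,1.07,0,0],
  [1,0.65,1.22,0,0],
  [1,0.4,1.34,0,0],
])

```text
clock: 23.32
ee_pos: [0.5796, 0.2673, 0.2549]
tcp_rot: [-2.265, -2.165, -0.001]
wrist_force: [-5.3, 5.6, 6.4]
finger_gap: 0.22
grasp_force: 12.0
```

Request:
step_arm([
  [1,0.1,1.25,0,0],
  [1,0,0,0,0],
  [1,0,0,0,0],
])

```text
clock: 23.7
ee_pos: [0.5959, 0.2672, 0.255]
tcp_rot: [-2.27, -2.168, -0.01]
wrist_force: [1.0, 6.2, 3.0]
finger_gap: 0.203
grasp_force: 12.4
```

```bash
python3 - <<'E'
from h import *
go();print(state()['wrist_force'])
E
```

```text
t 23.7 m [ 76.5 263.5 255. ] w [0.5959 0.2672 0.255 ] psi 1.571 tilt 0.007
[0.99760171 6.22381504 2.96454566]
```

Request:
step_arm([
  [0.5,0,0,0,0],
  [0.5,0,0,0,0],
  [0.5,0,0,-5,0],
  [0.5,0,0,-4,0],
  [1,-4,-4.7,0,0],
])

```text
clock: 24.32
ee_pos: [0.5515, 0.2266, 0.3472]
tcp_rot: [2.266, 2.166, 0.015]
wrist_force: [-0.1, -1.5, -0.1]
finger_gap: 0.444
grasp_force: 0.0
```

Request:
step_arm([
  [1,-4,-4.7,0,0],
  [1,-4,-4.7,0,0],
  [1,-3.7,-4.7,0,0],
  [1,0,0,0,0.175],
  [1,0,0,0,0.175],
])

```text
clock: 24.95
ee_pos: [0.3992, 0.1145, 0.3439]
tcp_rot: [2.621, 1.731, 0.0]
wrist_force: [0.5, 0.6, 0.4]
finger_gap: 0.015
grasp_force: 0.0
```

Request:
step_arm([
  [1,0,0,0,0.175],
  [1,0,0,0,0.175],
  [1,0,0,0,0.175],
  [1,0,0,0,0.175],
  [1,0,0,0,0.175],
])

```text
clock: 25.58
ee_pos: [0.3998, 0.1149, 0.3435]
tcp_rot: [3.107, 0.459, -0.001]
wrist_force: [0.2, -0.6, 0.2]
finger_gap: 0.003
grasp_force: 0.0
```

Request:
step_arm([
  [1,0,0,0,0.175],
  [1,0,0,0,0.171],
  [1,0,0,4,0],
  [1,0,0,4,0],
  [1,0,0,0,0],
])

```text
clock: 26.2
ee_pos: [0.3973, 0.1149, 0.2615]
tcp_rot: [3.14, -0.073, -0.012]
wrist_force: [-0.7, -0.6, 0.2]
finger_gap: 0.006
grasp_force: 0.0
```

```bash
python3 - <<'E'
from h import *
go([-114,106,200],[-114,106,118]);marks();read_camera('side')
print([(np.round(w2m(x['point'])*1e3,1),round(x['conf'],2)) for x in spot_point('lever_knob','side')[:2]])
print([(np.round(w2m(x['point'])*1e3,1),round(x['conf'],2)) for x in spot_point('lever_knob','top')[:2]])
E
```

```text
t 26.2 m [-114.8  102.3  261.5] w [0.3973 0.1149 0.2615] psi -0.001 tilt 0.008
[-114, 106, 200] [ 0.13 -0.38  6.14]
[-114, 106, 118] [ 0.06 -0.01  8.2 ]
green 0 [212.5 163.6] 
ptr 22 [212.5 153.7] [131.5 157.7 227. ]
pointer [(array([144. , 158.1, 226.8]), 0.77)]
green_mark []
[(array([ 78.4, 252.3, 310.8]), 0.67)]
[(array([ 73.4, 116.5, 296.7]), 0.71), (array([ 71.1, 253. , 310.8]), 0.59)]
```

The pointer has moved back to y≈158, about 9 mm off the green mark, while the lever was being closed, so the gripped arc dragged the holder. I'll turn the left button while I'm here. Then I'll redo the clamping by pushing the knob instead of gripping it.

Request:
step_arm([
  [1,0.3,-0.4,5,0],
  [1,0,0,5,0],
  [1,0,0,4.2,0],
  [1,0,0,0,0],
])

```text
clock: 27.0
ee_pos: [0.4016, 0.119, 0.1203]
tcp_rot: [3.14, -0.073, -0.009]
wrist_force: [-0.8, 0.7, 0.7]
finger_gap: 0.005
grasp_force: 0.0
```

```bash
python3 - <<'E'
from h import *
go([-97,106,118],[-90,107,121],[-84,104,124],[-81,101,126],[-79,97,128])
E
```

```text
t 27.0 m [-110.8  106.6  120.3] w [0.4016 0.119  0.1203] psi -0.0 tilt 0.006
[-97, 106, 118] [1.38 0.06 0.22]
[-90, 107, 121] [ 0.7 -0.1 -0.3]
[-84, 104, 124] [ 0.6  0.3 -0.3]
[-81, 101, 126] [ 0.3  0.3 -0.2]
[-79, 97, 128] [ 0.2  0.4 -0.2]
```

Request:
step_arm([
  [1,0.7,0,0.1,0],
  [1,0.7,0,0.1,0],
  [1,0.4,-0.1,-0.15,0],
  [1,0.3,0,-0.15,0],
  [1,0.3,0.15,-0.15,0],
])

```text
clock: 27.62
ee_pos: [0.4224, 0.1187, 0.1248]
tcp_rot: [-3.139, 0.074, 0.015]
wrist_force: [-8.6, 7.2, 4.7]
finger_gap: 0.006
grasp_force: 5.2
```

Request:
step_arm([
  [1,0.3,0.15,-0.15,0],
  [1,0.3,0.3,-0.2,0],
  [1,0.2,0.4,-0.2,0],
  [1,0,0.2,0,0],
  [1,0,0,0,0],
])

```text
clock: 28.25
ee_pos: [0.4338, 0.1101, 0.1311]
tcp_rot: [-3.134, 0.078, 0.001]
wrist_force: [-3.8, 12.2, 3.9]
finger_gap: 0.007
grasp_force: 6.3
```

```bash
python3 - <<'E'
from h import *
go();print(state()['wrist_force']);buttons('side',1)
E
```

```text
t 28.25 m [-78.1  99.1 131.1] w [0.4338 0.1101 0.1311] psi -0.004 tilt 0.007
[-3.79850532 12.19405482  3.86356725]
side 1 56 theta -1.36 u -49.0 8.0 v 70.0 92.0
```

Request:
step_arm([
  [1,0,-0.4,-3,0],
  [1,0,0,-6,0],
  [1,0,0,-6,0],
  [1,0,0,-6,0],
  [1,0,0,0,0],
])

```text
clock: 28.92
ee_pos: [0.4391, 0.1107, 0.3468]
tcp_rot: [-3.14, 0.072, -0.026]
wrist_force: [0.3, -0.1, 0.2]
finger_gap: 0.007
grasp_force: 0.0
```

Request:
step_arm([
  [1,4.65,-3.8,0,0],
  [1,4.65,-3.8,0,0],
  [1,4.65,-3.8,0,0],
  [1,4.65,-3.4,0,0],
  [1,0,0,0,0],
])

```text
clock: 29.55
ee_pos: [0.6297, 0.2517, 0.3367]
tcp_rot: [3.141, -0.07, -0.003]
wrist_force: [-0.7, 0.4, -0.3]
finger_gap: 0.008
grasp_force: 0.0
```

```bash
python3 - <<'E'
from h import *
go([108,250,253]);buttons('side',1);buttons('top',1)
print([(np.round(w2m(x['point'])*1e3,1),round(x['conf'],2)) for x in spot_point('lever_knob','side')[:2]])
E
```

```text
t 29.55 m [111.  249.5 336.7] w [0.6297 0.2517 0.3367] psi 0.001 tilt 0.002
[108, 250, 253] [-0.29 -0.05  8.37]
side 1 102 theta -1.53 u -45.0 21.0 v 70.0 94.0
top 1 101 theta -1.56 u -50.0 22.0 v 76.0 92.0
[(array([-49.2,  -0.7, 143.7]), 0.56), (array([ 75.7, 249. , 311.1]), 0.52)]
```

Request:
step_arm([
  [1,0,0,4.2,0],
  [1,0,0,4.2,0],
  [1,0,0,0,0],
])

```text
clock: 30.08
ee_pos: [0.6238, 0.2484, 0.2531]
tcp_rot: [3.139, -0.074, -0.013]
wrist_force: [0.5, -0.9, 0.2]
finger_gap: 0.003
grasp_force: 0.0
```

Request:
step_arm([
  [1,-1.65,0,0,0],
  [1,-1.05,0.15,0,0],
  [1,-1.05,0.2,0,0],
  [1,-0.95,0.4,0,0],
  [1,-0.95,0.5,0,0],
])

```text
clock: 30.7
ee_pos: [0.5704, 0.2397, 0.2565]
tcp_rot: [3.141, -0.072, 0.003]
wrist_force: [3.7, 0.4, 2.0]
finger_gap: 0.004
grasp_force: 1.4
```

Request:
step_arm([
  [1,-0.8,0.7,0,0],
  [1,-0.8,0.75,0,0],
  [1,0,0,0,0],
  [1,1.5,0,0,0],
  [1,0,0,-5,0],
])

```text
clock: 31.32
ee_pos: [0.566, 0.2243, 0.3008]
tcp_rot: [3.138, -0.074, -0.022]
wrist_force: [0.3, 1.0, -0.2]
finger_gap: 0.008
grasp_force: 0.0
```

```bash
python3 - <<'E'
from h import *
go();marks();read_camera('side')
for n in('lever_knob','holder_fin'):
  for c in('side','top'): print(n,c,[(np.round(w2m(x['point'])*1e3,1),round(x['conf'],2)) for x in spot_point(n,c)[:2]])
E
```

```text
t 31.32 m [ 48.6 219.2 300.8] w [0.566  0.2243 0.3008] psi -0.001 tilt 0.014
green 0 [212.5 163.6] 
ptr 0 [212.5 153.7] 
pointer [(array([143.3, 157.3, 224.4]), 0.62)]
green_mark []
lever_knob side [(array([ 17.1, 217.3, 313.2]), 0.5)]
lever_knob top [(array([ 15.6, 218.2, 313.1]), 0.53)]
holder_fin side [(array([ 71. , 118.2, 299.4]), 0.76), (array([-260.4,  291.1,   -1.1]), 0.22)]
holder_fin top [(array([ 74.6, 119.1, 296.8]), 0.84), (array([-82.3, -81.5, 164.7]), 0.69)]
```

Request:
step_arm([
  [0.5,0,0,-3,0],
  [0.5,1.1,5,0,0],
  [0.5,1.1,5.1,0,0],
  [0.5,0,0,3,0],
  [0.5,0,0,6.2,0],
])

```text
clock: 32.35
ee_pos: [0.5885, 0.1228, 0.2447]
tcp_rot: [-3.14, 0.075, -0.01]
wrist_force: [0.2, 0.2, 0.1]
finger_gap: 0.457
grasp_force: 0.0
```

Request:
step_arm([
  [0.5,0,0,0,0],
  [1,0,0,0,0],
  [1,0,0,0,0],
  [1,0,0,0,0],
], grip_force=30)

```text
clock: 32.85
ee_pos: [0.5873, 0.1239, 0.2458]
tcp_rot: [-3.141, 0.072, -0.006]
wrist_force: [0.0, 0.1, 0.3]
finger_gap: 0.242
grasp_force: 0.0
```

```bash
python3 - <<'E'
from h import *
go([70,128,238])
E
```

```text
t 32.85 m [ 74.5 120.  245.8] w [0.5873 0.1239 0.2458] psi 0.0 tilt 0.004
[70, 128, 238] [-0.46 -0.8   0.78]
```

Request:
step_arm([
  [1,0,0,0,0],
  [1,0,0,0,0],
  [1,0,0,0,0],
])

```text
clock: 33.22
ee_pos: [0.5872, 0.1233, 0.2456]
tcp_rot: [3.14, -0.073, 0.005]
wrist_force: [-1.0, -1.7, 6.5]
finger_gap: 0.207
grasp_force: 30.0
```

Request:
step_arm([
  [1,0,-0.4,0,0],
  [1,0,-0.4,0,0],
  [1,0,-0.05,0,0],
  [1,0,0,0,0],
  [1,0,0,0,0],
])

```text
clock: 33.85
ee_pos: [0.5876, 0.1303, 0.2456]
tcp_rot: [3.138, -0.074, 0.005]
wrist_force: [-0.7, -5.2, 6.7]
finger_gap: 0.203
grasp_force: 30.0
```

```bash
python3 - <<'E'
from h import *
go()
E
```

```text
t 33.85 m [ 74.5 126.3 245.6] w [0.5876 0.1303 0.2456] psi -0.001 tilt 0.005
```

Request:
step_arm([
  [1,0,-0.2,0,0],
  [1,0,0,0,0],
  [0.5,0,0,0,0],
  [0.5,0,0,0,0],
  [0.5,0,0,-5,0],
])

```text
clock: 34.48
ee_pos: [0.5831, 0.1344, 0.2893]
tcp_rot: [3.141, -0.072, -0.019]
wrist_force: [0.1, 0.3, 0.2]
finger_gap: 0.449
grasp_force: 0.0
```

Request:
step_arm([
  [1,0,0,-4,0],
  [1,-4.3,-5,0,0],
  [1,-4.4,-5,0,0],
  [1,0,0,0,0],
])

```text
clock: 34.98
ee_pos: [0.5055, 0.2356, 0.3337]
tcp_rot: [-3.14, 0.063, 0.003]
wrist_force: [0.8, 0.5, 0.8]
finger_gap: 0.13
grasp_force: 0.0
```

```bash
python3 - <<'E'
from h import *
go();read_camera('side');read_camera('top')
for n in('lever_knob','holder_fin','pointer'):
  for c in('side','top'): print(n,c,[(np.round(w2m(x['point'])*1e3,1),round(x['conf'],2)) for x in spot_point(n,c)[:2]])
E
```

```text
t 34.98 m [-12.4 227.8 333.7] w [0.5055 0.2356 0.3337] psi 0.006 tilt 0.003
lever_knob side [(array([ 17.5, 224.4, 311.2]), 0.45)]
lever_knob top [(array([ 13.7, 226. , 312.2]), 0.71)]
holder_fin side [(array([ 71.9, 129.2, 300.2]), 0.86), (array([182.1, -80.9, 197.5]), 0.48)]
holder_fin top [(array([ 74.1, 129.8, 297.2]), 0.74)]
pointer side [(array([142.2, 170.7, 227.4]), 0.91), (array([-87.5, 367.5,   1.2]), 0.69)]
pointer top [(array([145.7, 172.1, 223.3]), 0.6)]
```

Request:
step_arm([
  [1,0,0,4,0],
  [1,0,0,4.1,0],
  [1,0,0,0,0],
  [1,0.85,0,0,0],
  [1,0.9,-1.1,0,0],
])

```text
clock: 36.0
ee_pos: [0.523, 0.2435, 0.2533]
tcp_rot: [-3.138, 0.074, 0.016]
wrist_force: [-8.4, 3.6, -1.3]
finger_gap: 0.008
grasp_force: 3.4
```

Request:
step_arm([
  [1,0.8,-0.8,0,0],
  [1,0.87,-0.57,0,0],
  [1,0.96,-0.44,0,0],
  [1,1.0,-0.28,0,0],
  [1,0.7,-0.1,0,0],
])

```text
clock: 36.62
ee_pos: [0.5719, 0.2646, 0.2549]
tcp_rot: [-3.136, 0.072, -0.002]
wrist_force: [-2.3, 3.4, -0.7]
finger_gap: 0.008
grasp_force: 1.9
```

Request:
step_arm([
  [1,0.6,0,0,0],
  [1,0,0,0,0],
])

```text
clock: 36.88
ee_pos: [0.5783, 0.2643, 0.2549]
tcp_rot: [-3.136, 0.072, -0.003]
wrist_force: [-2.0, 5.1, -0.5]
finger_gap: 0.006
grasp_force: 2.1
```

```bash
python3 - <<'E'
from h import *
go();print(state()['wrist_force']);read_camera('side');read_camera('top')
for n in('lever_knob','holder_fin','pointer'):
  for c in('side','top'): print(n,c,[(np.round(w2m(x['point'])*1e3,1),round(x['conf'],2)) for x in spot_point(n,c)[:2]])
E
```

```text
t 36.88 m [ 59.1 259.8 254.9] w [0.5783 0.2643 0.2549] psi 0.0 tilt 0.005
[-1.96709754  5.07707625 -0.5303137 ]
lever_knob side [(array([ 79.5, 262.4, 313. ]), 0.64)]
lever_knob top [(array([ 76.8, 258.5, 313.9]), 0.42)]
holder_fin side [(array([ 73.2, 129.5, 300.7]), 0.93)]
holder_fin top [(array([ 75.4, 129.2, 298.3]), 0.84)]
pointer side []
pointer top [(array([142.8, 166.8, 222.7]), 0.78)]
```

Request:
step_arm([
  [1,-1,0,0,0],
  [1,0,0,-5,0],
  [1,0,0,-4,0],
  [1,-3,5.6,0,0],
  [1,-3,5.6,0,0],
])

```text
clock: 37.9
ee_pos: [0.5036, 0.1535, 0.3447]
tcp_rot: [3.14, -0.071, 0.008]
wrist_force: [0.7, -0.7, 0.5]
finger_gap: 0.004
grasp_force: 0.0
```

Request:
step_arm([
  [1,-2.6,5.6,0,0],
  [1,-2.6,5.6,0,0],
  [1,-2.6,5.6,0,0],
  [1,-2.2,5.6,0,0],
  [1,0,3,0,0],
])

```text
clock: 38.52
ee_pos: [0.3902, -0.0968, 0.3444]
tcp_rot: [3.137, -0.078, 0.004]
wrist_force: [1.0, 0.9, 0.9]
finger_gap: 0.007
grasp_force: 0.0
```

Request:
step_arm([
  [1,0,0,5,0],
  [1,0,0,5,0],
  [1,0,0,5,0],
  [1,0,0,5,0],
  [1,0,0,0,0],
])

```text
clock: 39.15
ee_pos: [0.3897, -0.0936, 0.1413]
tcp_rot: [-3.138, 0.073, 0.009]
wrist_force: [-0.2, -0.8, -0.4]
finger_gap: 0.005
grasp_force: 0.0
```

```bash
python3 - <<'E'
from h import *
go([-112,-106,118],[-97,-106,118]);marks()
print([(np.round(w2m(x['point'])*1e3,1),round(x['conf'],2)) for x in spot_point('lever_knob','top')[:2]])
E
```

```text
t 39.15 m [-112.9 -106.4  141.3] w [ 0.3897 -0.0936  0.1413] psi -0.0 tilt 0.006
[-112, -106, 118] [ 0.1  -0.03  2.32]
[-97, -106, 118] [ 1.5  -0.   -0.01]
green 0 [212.5 163.6] 
ptr 24 [212.5 153.7] [131.5 167.8 227. ]
pointer [(array([143.2, 170.2, 225.2]), 0.73)]
green_mark []
[(array([ 77. , 264.3, 310.7]), 0.77)]
```

The pointer is at 167.8 against the mark at 167.2, and the lever is closed. Next, the right button.

Request:
step_arm([
  [1,0.1,0,2.3,0],
  [1,0.7,0,0,0],
  [1,0.7,0,0,0],
  [1,0.4,0.1,-0.1,0],
  [1,0.4,0.1,-0.2,0],
])

```text
clock: 39.98
ee_pos: [0.4101, -0.096, 0.1234]
tcp_rot: [-3.139, 0.068, 0.015]
wrist_force: [-10.7, -0.8, 7.4]
finger_gap: 0.004
grasp_force: 5.1
```

Request:
step_arm([
  [1,0.3,-0.1,-0.15,0],
  [1,0.3,-0.2,-0.15,0],
  [1,0.3,-0.3,-0.2,0],
  [1,0.2,-0.4,-0.2,0],
  [1,0,-0.2,0,0],
])

```text
clock: 40.6
ee_pos: [0.4267, -0.0865, 0.1309]
tcp_rot: [3.138, -0.071, 0.003]
wrist_force: [-1.4, -3.1, 2.2]
finger_gap: 0.0
grasp_force: 1.9
```

Request:
step_arm([
  [1,0,0,0,0],
  [1,0,0.4,-3,0],
  [1,0,0,-6,0],
  [1,-1,6,-6,0],
  [0.4,0,0,0,0],
])

```text
clock: 41.22
ee_pos: [0.4199, -0.1364, 0.2675]
tcp_rot: [3.135, -0.077, 0.016]
wrist_force: [0.2, -0.2, -1.1]
finger_gap: 0.052
grasp_force: 0.0
```

```bash
python3 - <<'E'
from h import *
go();buttons('side',-1);buttons('top',-1);read_camera('side')
c,s_=np.cos(np.radians(34.5)),np.sin(np.radians(34.5))
for cam in('top','side'):
    p,d=read_camera(cam);P=p.astype(int);m=(P[...,2]>P[...,0]+60)&(P[...,2]>100)
    q=cloud(cam,d,m);q=q[(abs(q[:,1])<40)&(q[:,0]>-130)&(q[:,0]<0)&(q[:,2]>120)]
    if len(q):
        u=(q[:,0]+50)*c+(q[:,2]-145)*s_;h=-(q[:,0]+50)*s_+(q[:,2]-145)*c
        k=h>36;print(cam,len(u),k.sum(),'top',q[k].mean(0).round(1),'u',u[k].min().round(),u[k].max().round(),'v',q[k,1].min().round(),q[k,1].max().round(),h[k].mean().round(1))
    print([(np.round(w2m(x['point'])*1e3,1),round(x['conf'],2)) for x in spot_point('panel_handle',cam)[:2]])
    print('mat',[(np.round(w2m(x['point'])*1e3,1),round(x['conf'],2)) for x in spot_point('mat',cam)[:2]])
E
```

```text
t 41.23 m [ -80.7 -147.7  267.5] w [ 0.4199 -0.1364  0.2675] psi -0.003 tilt 0.012
side -1 119 theta -1.6 u -48.0 19.0 v -98.0 -76.0
few 0
top 84 73 top [-72.3   0.6 179.6] u -28.0 28.0 v -6.0 7.0 41.1
[(array([-74.6,  -0.3, 177. ]), 0.89)]
mat [(array([ -13.8, -383.4,    0.5]), 0.85)]
side 63 51 top [-72.4  -3.3 177. ] u -27.0 26.0 v -13.0 5.0 39.0
[(array([-73.9,   1.7, 177.2]), 0.78)]
mat [(array([ -13.5, -384.9,   -1.9]), 0.88)]
```

Request:
step_arm([
  [0.4,0.5,-5,0,0],
  [0.4,0.5,-5,0,0],
  [0.4,0.5,-4.8,0,0],
  [0.4,0,0,4,0],
  [0.4,0,0,0,0],
])

```text
clock: 42.3
ee_pos: [0.4357, 0.0154, 0.2214]
tcp_rot: [-3.139, 0.07, 0.012]
wrist_force: [-0.7, 0.5, -0.1]
finger_gap: 0.596
grasp_force: 0.0
```

```bash
python3 - <<'E'
from h import *
go([-66,0.3,126])
E
```

```text
t 42.3 m [-72.    4.6 221.4] w [0.4357 0.0154 0.2214] psi 0.002 tilt 0.008
[-66, 0.3, 126] [0.67 0.45 9.53]
```

Request:
step_arm([
  [0.4,0.4,0.4,3,0],
  [0.4,0,0,3.5,0],
  [0.4,0,0,2.8,0],
  [0.4,0,0,0,0],
])

```text
clock: 42.8
ee_pos: [0.4413, 0.0094, 0.1299]
tcp_rot: [-3.14, 0.075, 0.006]
wrist_force: [1.0, 0.1, -0.7]
finger_gap: 0.605
grasp_force: 0.0
```

Request:
step_arm([
  [1,0,0,0,0],
  [1,0,0,0,0],
  [1,0,0,0,0],
  [1,0,0,0,0],
  [1,0,0,0,0],
], grip_force=40)

```text
clock: 43.42
ee_pos: [0.4422, 0.0101, 0.1309]
tcp_rot: [-3.14, 0.074, -0.0]
wrist_force: [-0.7, 0.9, 3.7]
finger_gap: 0.182
grasp_force: 40.0
```

```bash
python3 - <<'E'
from h import *
go()
E
```

```text
t 43.42 m [-65.2  -0.3 130.9] w [0.4422 0.0101 0.1309] psi -0.001 tilt 0.001
```

Request:
step_arm([
  [1,-0.34,0,-0.5,0],
  [1,-0.57,0,-0.82,0],
  [1,-0.8,0,-1.15,0],
  [1,-0.8,0,-1.15,0],
  [1,0,0,-3,0],
])

```text
clock: 44.05
ee_pos: [0.4142, 0.0115, 0.1968]
tcp_rot: [-3.14, 0.073, 0.007]
wrist_force: [-0.1, 0.2, -2.7]
finger_gap: 0.182
grasp_force: 40.0
```

Request:
step_arm([
  [1,0,0,-4,0],
  [1,0,2,-3,0],
  [1,0,3,0,0],
  [1,0,0,0,0],
])

```text
clock: 44.55
ee_pos: [0.4144, -0.0401, 0.2678]
tcp_rot: [3.14, -0.077, 0.002]
wrist_force: [-0.1, 0.1, -2.1]
finger_gap: 0.18
grasp_force: 40.0
```

```bash
python3 - <<'E'
from h import *
go([-13.7,-384,250]);s=state();print(s['finger_gap'],s['wrist_force'],s['moment'])
for cam in('side','top'):
    p,d=read_camera(cam);P=p.astype(int);m=(P.min(2)>120)
    q=cloud(cam,d,m);t=w2m(s['ee_pos'])*1e3
    k=(abs(q[:,0]-t[0])<75)&(abs(q[:,1]-t[1])<80)&(q[:,2]>t[2]-40)&(q[:,2]<t[2]+60);q=q[k]
    if len(q)>20:
        A_=np.c_[q[:,:2]-q[:,:2].mean(0),np.ones(len(q))]
        k=np.ones(len(q),bool)
        for _ in range(4):
            f=np.linalg.lstsq(A_[k],q[k,2],rcond=None)[0];r=abs(A_@f-q[:,2]);k=r<6
        print(cam,len(q),k.sum(),'plane dz/dx',f.round(3),'c',q[k].mean(0).round(),q[k].min(0).round(),q[k].max(0).round())
E
```

```text
t 44.55 m [-90.7 -51.8 267.8] w [ 0.4144 -0.0401  0.2678] psi -0.003 tilt 0.002
[-13.7, -384, 250] [ 7.79 33.19  1.82]
0.1797796565178203 [-0.06736495  0.08943942 -2.11197575] [ 0.0705506   0.01588642 -0.03001211]
side 460 458 plane dz/dx [ 6.75000e-01 -1.90000e-02  2.78302e+02] c [-90. -80. 278.] [-125. -120.  251.] [-32.   6. 318.]
top 36 36 plane dz/dx [7.74000e-01 1.00000e-03 2.56537e+02] c [-125.  -36.  257.] [-127. -108.  252.] [-120.    8.  262.]
```

Request:
step_arm([
  [1,0.8,3,0,0],
  [1,0.8,5.5,0,0],
  [1,0.8,5.5,0,0],
  [1,0.8,5.5,0,0],
  [1,0.8,5.5,0,0],
])

```text
clock: 45.28
ee_pos: [0.4431, -0.2908, 0.2663]
tcp_rot: [-3.139, 0.071, 0.001]
wrist_force: [-0.6, 0.5, -1.9]
finger_gap: 0.18
grasp_force: 40.0
```

Request:
step_arm([
  [1,0.8,5.2,0,0],
  [1,0,3,0,0],
  [1,0,0,4,0],
  [1,0,0,5,0],
  [1,0,0,5,0],
])

```text
clock: 45.9
ee_pos: [0.4476, -0.3715, 0.1252]
tcp_rot: [-3.14, 0.071, 0.0]
wrist_force: [-0.1, -0.1, -3.1]
finger_gap: 0.179
grasp_force: 40.0
```

Request:
step_arm([
  [1,0,0,4,0],
  [1,0,0,2,0],
  [1,0,0,0,0],
  [1,0,0,0,0],
], grip_force=15)

```text
clock: 46.4
ee_pos: [0.4481, -0.3728, 0.0674]
tcp_rot: [3.14, -0.071, 0.001]
wrist_force: [1.0, 0.4, -1.4]
finger_gap: 0.181
grasp_force: 15.0
```

```bash
python3 - <<'E'
from h import *
go([-42,-384,23]);s=state();print(s['finger_gap'],s['wrist_force'])
for cam in('side','top'):
    p,d=read_camera(cam);P=p.astype(int);m=(P.min(2)>120)
    q=cloud(cam,d,m);t=w2m(s['ee_pos'])*1e3
    k=(abs(q[:,0]-t[0])<75)&(abs(q[:,1]-t[1])<80)&(q[:,2]>t[2]-40)&(q[:,2]<t[2]+60);q=q[k]
    if len(q)>20:
        A_=np.c_[q[:,:2]-q[:,:2].mean(0),np.ones(len(q))];k=np.ones(len(q),bool)
        for _ in range(4):
            f=np.linalg.lstsq(A_[k],q[k,2],rcond=None)[0];r=abs(A_@f-q[:,2]);k=r<6
        print(cam,len(q),k.sum(),'plane',f.round(3),q[k].min(0).round(),q[k].max(0).round())
    print('mat',[(np.round(w2m(x['point'])*1e3,1),round(x['conf'],2)) for x in spot_point('mat',cam)[:2]])
E
```

```text
t 46.4 m [ -41.7 -382.6   67.4] w [ 0.4481 -0.3728  0.0674] psi 0.0 tilt 0.001
[-42, -384, 23] [-0.04  0.14  4.44]
0.18130395677324376 [ 0.97609387  0.40468361 -1.38525493]
side 433 405 plane [6.8200e-01 2.0000e-03 6.9669e+01] [ -77. -445.   53.] [  11. -324.  119.]
mat [(array([ -13.6, -386.2,   -1. ]), 0.93)]
mat []
```

Request:
step_arm([
  [1,0,0,2,0],
  [1,0,0,1.5,0],
  [1,0,0,0.8,0],
  [1,0,0,0,0],
], grip_force=12)

```text
clock: 47.1
ee_pos: [0.4475, -0.3728, 0.0236]
tcp_rot: [-3.141, 0.072, 0.0]
wrist_force: [-0.6, -0.6, -1.4]
finger_gap: 0.184
grasp_force: 12.0
```

Request:
step_arm([
  [1,0.68,0,0.42,0],
  [1,0.62,0,0.49,0],
  [1,0.55,0,0.57,0],
  [1,0,0,0,0],
], grip_force=10)

```text
clock: 47.6
ee_pos: [0.4666, -0.3738, 0.0085]
tcp_rot: [3.14, -0.072, 0.001]
wrist_force: [-1.0, 0.3, -1.6]
finger_gap: 0.179
grasp_force: 10.0
```

```bash
cat > pl.py <<'E'
from h import *
go();s=state();print(s['finger_gap'],s['wrist_force'])
p,d=read_camera('side');P=p.astype(int);m=(P.min(2)>120)
q=cloud('side',d,m);k=(abs(q[:,0]+20)<90)&(abs(q[:,1]+384)<90)&(q[:,2]>2)&(q[:,2]<110);q=q[k]
A_=np.c_[q[:,:2]-q[:,:2].mean(0),np.ones(len(q))];k=np.ones(len(q),bool)
for _ in range(6):
    f=np.linalg.lstsq(A_[k],q[k,2],rcond=None)[0];r=abs(A_@f-q[:,2]);k=r<5
print(len(q),k.sum(),'plane',f.round(3),q[k].min(0).round(),q[k].max(0).round())
E
python3 pl.py
```

```text
t 47.6 m [ -23.2 -382.7    8.5] w [ 0.4666 -0.3738  0.0085] psi 0.0 tilt 0.001
0.17908324737150885 [-0.98898566  0.30659064 -1.64766863]
639 576 plane [ 2.0900e-01 -7.0000e-03  2.0628e+01] [ -78. -446.   11.] [  30. -325.   39.]
```

Request:
step_arm([
  [1,0.45,0,0.5,0],
  [1,0.2,0,0.4,0],
  [1,0,0,0,0],
], grip_force=6)

```text
clock: 48.02
ee_pos: [0.4726, -0.374, -0.0004]
tcp_rot: [3.141, -0.072, 0.0]
wrist_force: [-0.0, 0.2, -3.1]
finger_gap: 0.185
grasp_force: 6.0
```

```bash
python3 pl.py
```

```text
t 48.02 m [ -17.2 -382.7   -0.4] w [ 4.726e-01 -3.740e-01 -4.000e-04] psi -0.0 tilt 0.0
0.18501219965538063 [-0.01620245  0.17676696 -3.12165048]
683 614 plane [5.7000e-02 9.0000e-03 1.5792e+01] [ -77. -446.    9.] [  35. -325.   22.]
```

Request:
step_arm([
  [1,0.1,0,0.25,0],
  [1,0,0,0.2,0],
  [1,0,0,0,0],
], grip_force=3)

```text
clock: 48.45
ee_pos: [0.4736, -0.3742, -0.0043]
tcp_rot: [3.14, -0.073, 0.001]
wrist_force: [-0.1, 0.0, -0.4]
finger_gap: 0.18
grasp_force: 3.0
```

Request:
step_arm([
  [0.6,0,0,0,0],
  [0.5,0,0,0,0],
  [0.4,0,0,0,0],
  [0.4,0,0,0,0],
])

```text
clock: 48.95
ee_pos: [0.4733, -0.374, -0.0045]
tcp_rot: [-3.141, 0.073, 0.0]
wrist_force: [-0.0, 0.8, -0.8]
finger_gap: 0.543
grasp_force: 0.0
```

Request:
step_arm([
  [0.4,0,0,-3,0],
  [0.4,0,0,-5,0],
  [0.4,0,0,-5,0],
  [0.4,-3,0,-5,0],
  [0.4,0,0,0,0],
])

```text
clock: 49.58
ee_pos: [0.4439, -0.3745, 0.1799]
tcp_rot: [3.134, -0.074, 0.008]
wrist_force: [0.7, 0.4, -0.4]
finger_gap: 0.598
grasp_force: 0.0
```

```bash
python3 pl.py; python3 - <<'E'
from h import *
marks();buttons('top',1);buttons('top',-1);buttons('side',-1)
for n in('panel','mat','lever_knob','holder_fin'):
  for c in('side','top'): print(n,c,[(np.round(w2m(x['point'])*1e3,1),round(x['conf'],2)) for x in spot_point(n,c)[:2]])
p,d=read_camera('top');q,e=read_camera('side')
a=cv2.resize(p[130:270,170:430,::-1],(780,420),interpolation=cv2.INTER_CUBIC);cv2.imwrite('pics/end.png',a)
E
```

```text
t 49.58 m [ -45.9 -384.5  179.9] w [ 0.4439 -0.3745  0.1799] psi -0.001 tilt 0.008
0.5978022230407605 [ 0.72092094  0.43361889 -0.41662738]
1072 986 plane [-3.000e-03  3.000e-03  1.413e+01] [ -77. -445.    9.] [  38. -323.   19.]
green 0 [212.5 163.6] 
ptr 24 [212.5 153.7] [131.5 167.8 227. ]
pointer [(array([142.9, 166.6, 226.9]), 0.91), (array([-45. ,  -0.3, 142.8]), 0.38)]
green_mark []
top 1 101 theta -1.56 u -49.0 22.0 v 76.0 91.0
top -1 97 theta -1.66 u -51.0 21.0 v -89.0 -75.0
side -1 114 theta -1.61 u -49.0 22.0 v -94.0 -68.0
panel side [(array([ -22.6, -390.1,    6. ]), 0.76)]
panel top []
mat side [(array([-1.270e+01, -3.875e+02, -3.000e-01]), 0.7)]
mat top [(array([1. , 3.6, 1.4]), 0.51)]
lever_knob side []
lever_knob top [(array([ 79. , 259.3, 310.3]), 0.61)]
holder_fin side [(array([ 194.3, -404.6,    1.4]), 0.39)]
holder_fin top [(array([ 73.4, 130.7, 301.1]), 0.69)]
```

View pics/end.png

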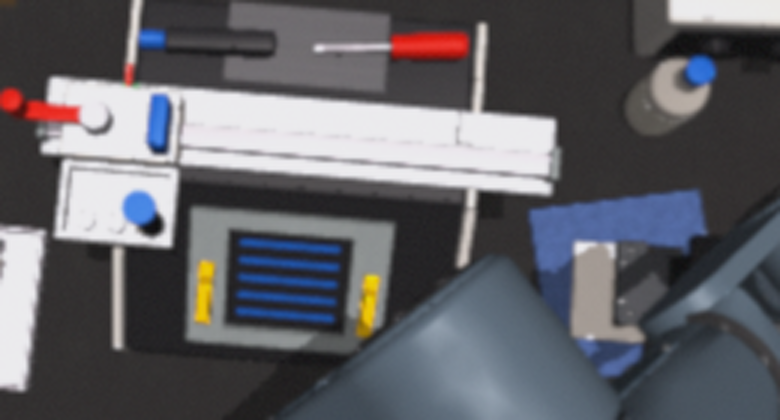

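The final view shows the cover flat on the mat at (610,290), both buttons parallel to its edges at (205,290) and (369,305), and the lever closed at (45,110). The pointer at (130,75) is in the green mark's column.

```bash
python3 -c "
from rig import *
print(sign_off())"
```

```text
the job is handed in; nothing more can be done
None
```

I handed the job in, but no verdict came back; by my last measurements the cover lies flat on the mat, both buttons are aside, the lever is closed with the pointer about 1 mm from the green mark's centre line, and the gripper is clear of everything.

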